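# Clear a serving paddle and wax its edges

### The arm

A 6-joint arm with a two-finger parallel gripper is mounted at the origin on the work surface. World frame = base frame: x ahead of the robot, y to its left, z up, the work surface at z = 0. Lengths are in m, angles in rad, forces in N, time in s.
With the tool pointing down it reaches from about 0.325 to 0.75 m from the base axis. Payload 7.6 kg.
Tool frame: the origin (TCP) lies at the very end of the fingers, on their centre line; the grasp point (between the pads) lies 19 mm behind it; z points along the fingers, y is the line along which they close (so a half turn about z gives the same grasp; the last joint's range is limited). The gripper opens to 85 mm and grips with 20 to 120 N. Pads are 22 mm wide; open, the fingers measure 114 mm over their backs; the gripper's body (76 mm by 85 mm) begins 54 mm behind the grasp point. The pads swing forward as they close: fully open they stand 13 mm farther back than shut.
Start: joints at [-1.225, 0.052, 1.401, -0, 1.689, -0.07], TCP at [0.212, -0.48, 0.231] pointing down, gripper open.
Joint ranges: [-2.9, 2.9], [-0.91, 2.17], [0.12, 2.37], [-1.06, 4.2], [0.26, 2.73], [-2.93, 2.93]. Speed limits (rad/s): [2.57, 2.57, 3.01, 3.14, 3.14, 3.14].

### API

Orientations are given as a unit quaternion [x, y, z, w].
In Python, from workcell import r gives the robot as it stands.
- The arm moves only by the shell command python3 -m crank 'ROWS' [FORCE]. ROWS is JSON, a list of rows, each a list of 7 numbers: the opening, from 0 (shut) to 1 (fully open), then the shift along the tool's x, y, z normalised to -1 to 1, where 1 is 3 cm, then the turn, a rotation vector about the tool's x, y, z normalised to -1 to 1, where 1 is 5 degrees. A call has exactly 5 rows; each row shifts and turns the commanded pose from where the row before left it, along the tool's axes as they then stand; what a row does not reach is not made up. A row lasts 1/10 s, in which the tool goes at most 50 mm and 8.59 degrees, less where a joint would pass 70% of its speed; a pose out of reach is approached as far as the arm can. A call with a number of a shift or a turn outside -1 to 1 is refused whole. A call with a gripper value outside its range is refused whole. The fingers move at their own pace and stop on an object; FORCE is the grip in N (left out, the last holds). Time passes only in rows, so rows that do not move let the fingers close, or fill a call up. It gives the time, the measured TCP pose, the force, the opening and the grip force at its end, in the units of the state.
- r.get_obs(): the state, without advancing time (a new reading comes with each control period).
- r.capture(name): name is "scene" or "top" or "wrist"; returns a dict with "color" (400x640x3 uint8, red, green, blue), "intrinsics" (3x3 intrinsics, pixels), "R" (3x3) and "t" (3): a world point X has camera coordinates R X + t. Camera axes: x right, y down, z forward; pixel columns grow to the right and rows downward; lengths in m; the calibration is good to about 2 mm. A picture is of the moment at which its call begins. There is no depth.
- r.finish_job(): hands the job in; it is judged then, once.
The state is a dict: "t": time; "joint_pos": joint angles; "joint_vel": joint speeds; "joint_efforts": joint torques, N m; "position": TCP position; "eef_rot": TCP orientation; "wrist_force": force on the tool from outside, world axes, zero at the start; "moment": the same for the moment, N m; "grip_width": finger opening in m; "grip_force": force on a finger pad.
Only numpy, scipy, OpenCV 4.12 (cv2) and the standard library are available. Lean on these libraries where they do the work, as an engineer would, in place of code of your own. Each camera call takes 0.05 s, during which the arm holds its last target. There are 200 camera calls.

### The job

Carry the serving paddle to the tin and tip its biscuits off sideways into it, then wax the paddle's long edges on the sprung wax block: first rub the whole left edge (left as seen from the handle) there and back along the block, edge flat against it and pressing it back a few millimetres, then turn the paddle half round, right side up, and rub the right edge there and back in the same way. Finally lay the paddle flat and straight in the middle of its cork mat, either way round, with every stray biscuit from the worktop in the tin too (any time), and leave the mug, jar and pepper mill alone.

Things in the scene. Friction and masses are not known exactly. Their poses are not given: they have to be found in the camera images.
- paddle: dark wooden serving paddle, 0.2 kg. Origin: centre of its plate's underside; x points from handle to plate, z up. Plate 150 (x) by 110 (y) by 14 mm, an 8 mm high batten (10 wide) across each short end, long edges (y = +-55 mm) open. Handle 24 wide, z 0 to 28 mm, x = -165 to -75 mm. Three biscuits lie crosswise on it at the start
- paddle_grip (a point): good place to grasp the handle: at x = -115, y = 0, z = 24 mm of the paddle
- paddle_left (a point): middle of the plate's left long edge (left as seen from the handle looking along the plate): at y = +55, z = 7 mm of the paddle
- paddle_right (a point): middle of the plate's right long edge: at y = -55, z = 7 mm of the paddle
- paddle_mid (a point): middle of the whole paddle's length, on the underside, at x = -45 mm of the paddle
- mat: cork mat, fixed, 280 (x) by 150 (y) by 4 mm thick, origin at the centre of its underside. At the start the paddle lies along it
- tin: open square steel tin, fixed, 200 x 200 mm outside, walls 60 high and 4 thick, floor 4 thick; origin at the centre of its underside, z up
- stand: fixed aluminium stand with a block of hard wax. Its front (-x) looks towards the robot; origin on the worktop. Wax 60 wide (y = +-30 mm), z 33 to 77 mm; its flat front face is at x = -30 mm at rest, and nothing of the stand lies in front of it. Base plate 130 x 120 x 12 mm, x = -10 to 120 mm; upright 87 mm high
- wax (a joint): how far the sprung wax block is pushed back, along +x of the stand: 0 at rest, 0.014 m at its stop; spring 250 N/m (about 1.5 N at 6 mm)
- mug: bystander: white mug, 76 mm wide, 85 high, origin under its centre
- jar: bystander: jar with a brass lid, 72 mm wide, 110 high
- mill: bystander: wooden pepper mill, 56 mm wide, 155 high
- served1: a served shortbread biscuit, a tan block 70 x 30 x 22 mm (x, y, z); origin at the centre of its underside, x along its length; on the paddle at the start
- served2: a served shortbread biscuit, a tan block 70 x 30 x 22 mm (x, y, z); origin at the centre of its underside, x along its length; on the paddle at the start
- served3: a served shortbread biscuit, a tan block 70 x 30 x 22 mm (x, y, z); origin at the centre of its underside, x along its length; on the paddle at the start
- stray1: a stray shortbread biscuit, a tan block 70 x 30 x 22 mm (x, y, z); origin at the centre of its underside, x along its length; lies on the worktop, if there at all (three to five of them are)
- stray2: a stray shortbread biscuit, a tan block 70 x 30 x 22 mm (x, y, z); origin at the centre of its underside, x along its length; lies on the worktop, if there at all (three to five of them are)
- stray3: a stray shortbread biscuit, a tan block 70 x 30 x 22 mm (x, y, z); origin at the centre of its underside, x along its length; lies on the worktop, if there at all (three to five of them are)
- stray4: a stray shortbread biscuit, a tan block 70 x 30 x 22 mm (x, y, z); origin at the centre of its underside, x along its length; lies on the worktop, if there at all (three to five of them are)
- stray5: a stray shortbread biscuit, a tan block 70 x 30 x 22 mm (x, y, z); origin at the centre of its underside, x along its length; lies on the worktop, if there at all (three to five of them are)

How it is judged:
On the way, in this order (a step that is already met when the one before it is completed fails the run):
1. the paddle, with a served biscuit still on it, is tipped over the tin (angle between paddle's own z axis and vertical above 0.25 rad and horizontal distance between paddle and tin below 0.14 m and ((z of served1 in the frame of paddle between 0.006 and 0.03 m and distance between served1 and paddle below 0.09 m) or (z of served2 in the frame of paddle between 0.006 and 0.03 m and distance between served2 and paddle below 0.09 m) or (z of served3 in the frame of paddle between 0.006 and 0.03 m and distance between served3 and paddle below 0.09 m))).
2. the paddle's left edge presses the wax block back at least 2 mm, with the middle of the edge at least 30 mm to the right of the wax's middle (as seen from the robot) (value of joint wax above 0.002 m and x of paddle_left in the frame of stand between -0.033 and -0.008 m and angle between the x axis of paddle and the y axis of stand, either way round below 0.17 rad and angle between paddle's own z axis and vertical below 0.3 rad and y of paddle_left in the frame of stand below -0.03 m), for 0.1 s.
3. the paddle's left edge presses the wax block back at least 2 mm, with the middle of the edge at least 30 mm to the left of the wax's middle (as seen from the robot) (value of joint wax above 0.002 m and x of paddle_left in the frame of stand between -0.033 and -0.008 m and angle between the x axis of paddle and the y axis of stand, either way round below 0.17 rad and angle between paddle's own z axis and vertical below 0.3 rad and y of paddle_left in the frame of stand above 0.03 m), for 0.1 s.
4. the paddle's right edge presses the wax block back at least 2 mm, with the middle of the edge at least 30 mm to the right of the wax's middle (as seen from the robot) (value of joint wax above 0.002 m and x of paddle_right in the frame of stand between -0.033 and -0.008 m and angle between the x axis of paddle and the y axis of stand, either way round below 0.17 rad and angle between paddle's own z axis and vertical below 0.3 rad and y of paddle_right in the frame of stand below -0.03 m), for 0.1 s.
5. the paddle's right edge presses the wax block back at least 2 mm, with the middle of the edge at least 30 mm to the left of the wax's middle (as seen from the robot) (value of joint wax above 0.002 m and x of paddle_right in the frame of stand between -0.033 and -0.008 m and angle between the x axis of paddle and the y axis of stand, either way round below 0.17 rad and angle between paddle's own z axis and vertical below 0.3 rad and y of paddle_right in the frame of stand above 0.03 m), for 0.1 s.
At the end, for the whole second after the job is handed in: Every biscuit present lies at rest in the tin (its origin within 97 mm of the tin's middle along both sides and under 56 mm above the tin's underside); the paddle lies still, flat and right side up on the mat, its middle within 35 mm of the mat's middle and its length within 0.25 rad of the mat's (x of served1 in the frame of tin between -0.097 and 0.097 m and y of served1 in the frame of tin between -0.097 and 0.097 m and z of each of served1, served2, served3, stray1, stray2, stray3, stray4, stray5 in the frame of tin below 0.056 m and linear speed of each of served1, served2, served3, stray1, stray2, stray3, stray4, stray5, paddle below 0.03 m/s and x of served2 in the frame of tin between -0.097 and 0.097 m and y of served2 in the frame of tin between -0.097 and 0.097 m and x of served3 in the frame of tin between -0.097 and 0.097 m and y of served3 in the frame of tin between -0.097 and 0.097 m and x of stray1 in the frame of tin between -0.097 and 0.097 m and y of stray1 in the frame of tin between -0.097 and 0.097 m and x of stray2 in the frame of tin between -0.097 and 0.097 m and y of stray2 in the frame of tin between -0.097 and 0.097 m and x of stray3 in the frame of tin between -0.097 and 0.097 m and y of stray3 in the frame of tin between -0.097 and 0.097 m and x of stray4 in the frame of tin between -0.097 and 0.097 m and y of stray4 in the frame of tin between -0.097 and 0.097 m and x of stray5 in the frame of tin between -0.097 and 0.097 m and y of stray5 in the frame of tin between -0.097 and 0.097 m and horizontal distance between paddle_mid and mat below 0.035 m and angle between the x axis of paddle and the x axis of mat, either way round below 0.25 rad and angle between paddle's own z axis and vertical below 0.08 rad and height (world z) of paddle below 0.012 m); the robot touches nothing.
It fails at once if the mug is pushed more than 30 mm or tipped over (distance of mug from where it was at the start of the episode above 0.03 m or angle between mug's own z axis and vertical above 0.6 rad).
It fails at once if the jar is pushed more than 30 mm or tipped over (distance of jar from where it was at the start of the episode above 0.03 m or angle between jar's own z axis and vertical above 0.6 rad).
It fails at once if the mill is pushed more than 30 mm or tipped over (distance of mill from where it was at the start of the episode above 0.03 m or angle between mill's own z axis and vertical above 0.6 rad).
Of stray1, stray2, stray3, stray4, stray5 only 3 to 5 are there at a start; the rules pass over those that are not, and their reading is None.
At some moment in a run one of stray1, stray2, stray3, stray4, stray5 may be knocked a few centimetres aside while the robot is not near it.
It also fails if it takes over 210 s, if anything falls off the work surface, if the arm or the gripper's body presses on something with over 40 N, if the wrist force passes 120 N, or if a joint passes its speed limit or range.

## Working session

There is one attempt and no reset: what is moved stays moved. The work goes in short steps, Python scripts to look and compute and a shell command to move; the robot and the scene stay as the last step left them, time stands still between calls to the robot, and variables do not carry over. Pictures are saved under pics/ and viewed, at most 14 in all, crops included, and the job is handed in when it is done.

```bash
ls; mkdir -p pics; cat > h.py <<'E'
import numpy as np, cv2
from workcell import r
from scipy.spatial.transform import Rotation as Ro
def cap(n,name=None):
    c=r.capture(n)
    if name: cv2.imwrite(f'pics/{name}.png',c['color'][:,:,::-1])
    return c
def ray(c,u,v):
    d=np.linalg.inv(c['intrinsics'])@[u,v,1]; R=np.array(c['R']); return -R.T@c['t'], R.T@d
def onz(c,u,v,z):
    o,d=ray(c,u,v); return o+d*(z-o[2])/d[2]
def proj(c,X):
    p=np.array(c['intrinsics'])@(np.array(c['R'])@X+c['t']); return p[:2]/p[2]
def tri(c1,p1,c2,p2):
    o1,d1=ray(c1,*p1);o2,d2=ray(c2,*p2)
    s=np.linalg.lstsq(np.c_[d1,-d2],o2-o1,rcond=None)[0]
    a=o1+s[0]*d1;b=o2+s[1]*d2; return (a+b)/2,np.linalg.norm(a-b)
E
python3 - <<'E'
from h import *
for n in ['scene','top','wrist']:
    c=cap(n,n+'0'); print(n,np.round(ray(c,320,200),3))
o=r.get_obs();print(o)
E
```

```text
pics
scene [[ 1.337  0.036  0.959]
 [-0.644 -0.027 -0.765]]
top [[ 0.424  0.002  1.035]
 [ 0.207 -0.006 -0.978]]
wrist [[ 0.282 -0.449  0.373]
 [-0.269 -0.122 -0.955]]
{'t': 0.15, 'joint_pos': array([-1.22532896e+00,  5.26957462e-02,  1.40145686e+00,  9.16760282e-06,
        1.68859147e+00, -7.03296109e-02]), 'joint_vel': array([ 0.00088693, -0.00263136, -0.00269159, -0.00205342,  0.00049934,
        0.00120261]), 'joint_efforts': array([ 7.59720151e-04, -3.81951427e+01, -3.60422802e+01, -3.73786600e-05,
        4.64814686e-03,  1.25834916e-05]), 'position': array([ 0.21199425, -0.48006201,  0.23068147]), 'eef_rot': array([ 9.78466563e-01,  2.06404588e-01, -7.44406903e-05, -5.70893890e-04]), 'wrist_force': array([ 0.03214609, -0.07490487,  0.11882697]), 'moment': array([-0.04240872, -0.01561801, -0.02764362]), 'grip_force': 0.0, 'grip_width': 0.08544114335536376}
```

View pics/scene0.png

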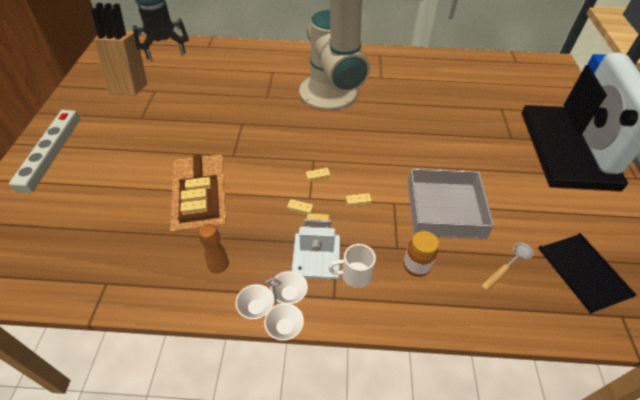

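View pics/top0.png

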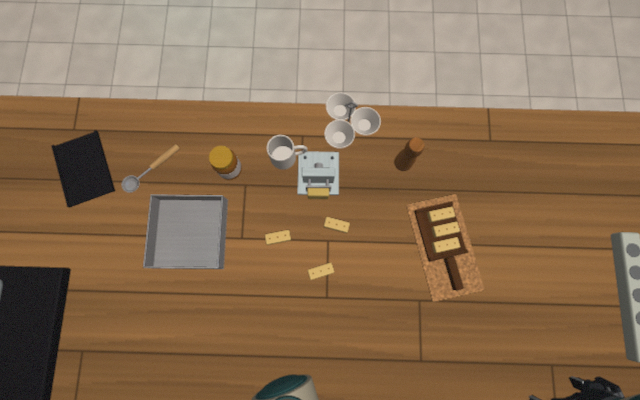

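The scene view shows the paddle on the mat at (198,190), the wax at (318,217), the tin at (450,203) and three strays at (300,207), (318,174) and (359,199). The top view shows the strays at (278,237), (337,225) and (320,271), the wax at (318,193), the tin at (186,232) and the mat at (445,248). Next I'll measure from both views.

```bash
python3 - <<'E'
from h import *
def blobs(c,lo,hi,amin,box):
    h=cv2.cvtColor(c['color'],cv2.COLOR_RGB2HSV); m=cv2.inRange(h,np.array(lo),np.array(hi))
    m=cv2.morphologyEx(m,cv2.MORPH_CLOSE,np.ones((3,3)))
    M=np.zeros_like(m);x0,y0,x1,y1=box;M[y0:y1,x0:x1]=m[y0:y1,x0:x1]
    cs,_=cv2.findContours(M,0,2)
    return [(cv2.minAreaRect(k),cv2.contourArea(k)) for k in cs if cv2.contourArea(k)>amin]
cs,ct=cap('scene'),cap('top')
for n,p in [('s',(318,174)),('t',(320,274))]:
    pass
h=cv2.cvtColor(ct['color'],cv2.COLOR_RGB2HSV)
for u,v in [(318,271),(342,226),(447,246),(186,232),(418,212),(429,220),(455,270),(435,290),(360,300),(318,192),(320,185)]: print((u,v),h[v,u],end=' ')
print()
h2=cv2.cvtColor(cs['color'],cv2.COLOR_RGB2HSV)
for u,v in [(318,174),(359,199),(450,200),(215,190),(186,209),(300,150)]: print((u,v),h2[v,u],end=' ')
print()
for nm,c,b in [('top',ct,(50,100,600,400)),('scene',cs,(100,60,560,300))]:
    for rc,a in blobs(c,(18,90,150),(30,200,255),25,b):
        bx=cv2.boxPoints(rc); w=np.array([onz(c,*p,0.022) for p in bx]); 
        print(nm,np.round(rc[0],1),a,'w@22',np.round(onz(c,*rc[0],.022),3),'sides',np.round([np.linalg.norm(w[0]-w[1]),np.linalg.norm(w[1]-w[2])],3))
big=cv2.resize(np.hstack([ct['color'][180:310,390:500],ct['color'][180:310,135:245]]),None,fx=3.6,fy=3.6,interpolation=2)
cv2.imwrite('pics/z1.png',big[:,:,::-1])
E
```

```text
(318, 271) [ 20 123 212] (342, 226) [ 20 127 213] (447, 246) [ 20 118 216] (186, 232) [ 12   9 141] (418, 212) [ 13 133  71] (429, 220) [ 18 129  85] (455, 270) [ 14 151  83] (435, 290) [ 15 137 170] (360, 300) [ 15 143 128] (318, 192) [ 21 137 198] (320, 185) [ 54   8 167] 
(318, 174) [ 22 131 238] (359, 199) [ 22 133 237] (450, 200) [ 12  30 171] (215, 190) [ 13 194 104] (186, 209) [ 21 132 231] (300, 150) [ 14 165 153] 
top [320.6 270.7] 250.5 w@22 [ 0.44  -0.011  0.022] sides [0.07  0.031]
top [446.6 244.3] 230.5 w@22 [ 0.522 -0.36   0.022] sides [0.07  0.029]
top [277.2 236.6] 232.5 w@22 [0.531 0.113 0.022] sides [0.071 0.03 ]
top [446.5 228.5] 226.5 w@22 [ 0.566 -0.362  0.022] sides [0.071 0.029]
top [336.6 223.9] 224.0 w@22 [ 0.571 -0.053  0.022] sides [0.029 0.07 ]
top [441.8 213.4] 220.0 w@22 [ 0.609 -0.351  0.022] sides [0.071 0.03 ]
top [318.  191.5] 139.0 w@22 [0.663 0.002 0.022] sides [0.057 0.021]
top [220.  156.5] 368.0 w@22 [0.761 0.291 0.022] sides [0.065 0.064]
scene [425.  241.5] 421.0 w@22 [0.671 0.289 0.022] sides [0.071 0.069]
scene [308.4 210.5] 379.0 w@22 [ 0.589 -0.027  0.022] sides [0.053 0.13 ]
scene [358.5 199.6] 258.0 w@22 [0.538 0.112 0.022] sides [0.074 0.045]
scene [194.6 194.9] 788.0 w@22 [ 0.557 -0.357  0.022] sides [0.143 0.083]
scene [317.6 174.2] 224.0 w@22 [ 0.448 -0.011  0.022] sides [0.073 0.047]
```

View pics/z1.png

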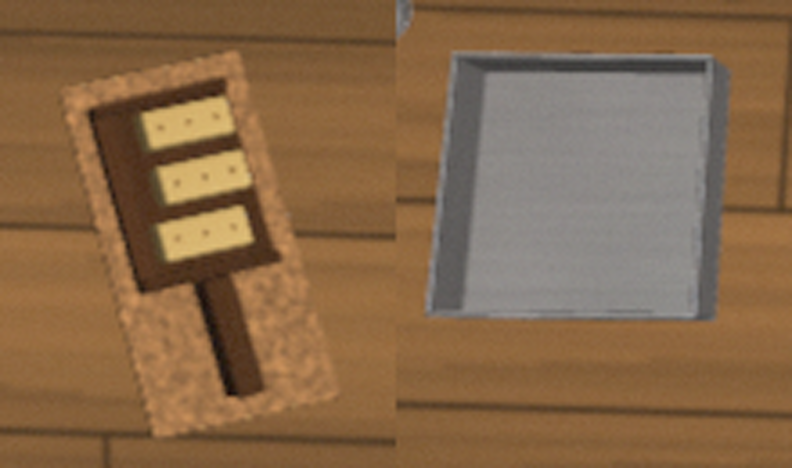

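The zoomed top view shows the mat corners at crop (238,50), (62,90), (155,437) and (340,395). The handle end is at (246,392) and the tin rim corners are at (452,52), (715,57), (712,320) and (428,318). The served biscuits sit toward the plate's right side. I'll zoom the scene view the same way so I can triangulate.

```bash
python3 - <<'E'
from h import *
cs,ct=cap('scene'),cap('top')
a=cv2.resize(cs['color'][150:250,160:240],None,fx=4,fy=4,interpolation=2)
b=cv2.resize(cs['color'][160:260,400:500],None,fx=4,fy=4,interpolation=2)
top=np.hstack([a,b])
c=cv2.resize(cs['color'][200:250,285:345],None,fx=4,fy=4,interpolation=2)
d=cv2.resize(ct['color'][150:200,280:350],None,fx=4,fy=4,interpolation=2)
bot=np.hstack([c,d]); bot=np.hstack([bot,np.zeros((200,top.shape[1]-bot.shape[1],3),np.uint8)])
cv2.imwrite('pics/z2.png',np.vstack([top,bot])[:,:,::-1])
E
```

```text
(no output)
```

View pics/z2.png

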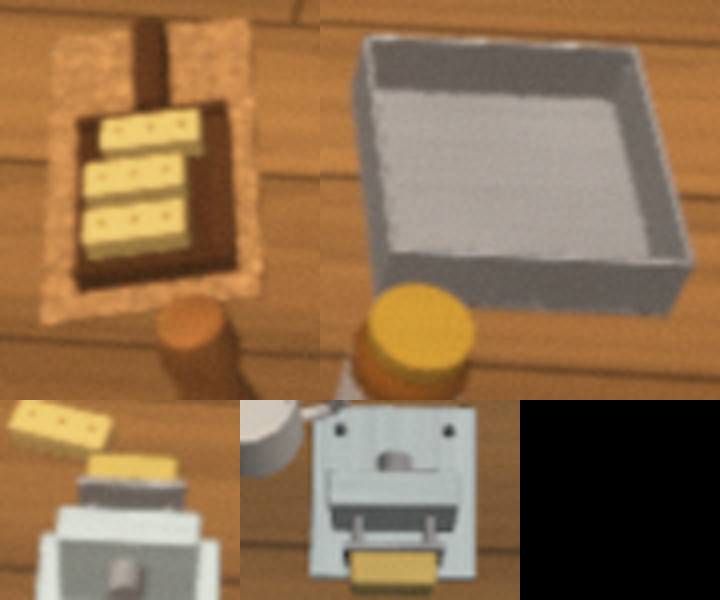

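The zoom gives the scene-view corners: tin rim at crop (366,38), (636,48) and (692,264), handle end at (132..166,19), and the wax top front edge at (88,457) to (178,457). In the top view that wax edge runs (352,584) to (436,584).

```bash
python3 - <<'E'
from h import *
cs,ct=cap('scene'),cap('top')
T=lambda x,y:(390+x/3.6,180+y/3.6)
N=lambda x,y:(135+(x-396)/3.6,180+y/3.6)
S=lambda x,y:(160+x/4,150+y/4)
U=lambda x,y:(400+(x-320)/4,160+y/4)
W=lambda x,y:(285+x/4,200+(y-400)/4)
V=lambda x,y:(280+(x-240)/4,150+(y-400)/4)
for n,a,b in [('mat far -y',T(238,50),S(42,325)),('mat far +y',T(62,90),S(262,292)),('mat near +y',T(155,437),S(248,18)),('mat near -y',T(340,395),S(55,22)),
 ('handle end+y',T(228,397),S(166,18)),('handle end-y',T(264,389),S(132,20)),
 ('plate far -y',T(222,80),S(78,270)),('plate far +y',T(90,112),S(237,255)),('plate near +y',T(140,292),S(226,100)),('plate near-y',T(280,262),S(80,122)),
 ('tin near -y',N(712,320),U(366,38)),('tin near +y',N(428,318),U(636,48)),('tin far +y',N(452,52),U(692,264)),
 ('wax -y',V(436,584),W(88,457)),('wax +y',V(352,584),W(178,457))]:
    print(n,*[np.round(q,3) for q in tri(ct,a,cs,b)])
M=[onz(ct,*T(*p),.004) for p in [(238,50),(62,90),(155,437),(340,395)]]; print('mat',np.round(M,3),np.round(np.mean(M,0),3))
P=[onz(ct,*T(*p),.026) for p in [(222,80),(90,112),(140,292),(280,262)]]; print('plate',np.round(P,3),np.round(np.mean(P,0),3))
P=[onz(ct,*T(*p),.032) for p in [(228,397),(264,389),(196,290),(232,278)]]; print('handle',np.round(P,3))
P=[onz(ct,*N(*p),.060) for p in [(452,52),(715,57),(712,320),(428,318)]]; print('tin',np.round(P,3),np.round(np.mean(P,0),3))
print('wax',onz(ct,*V(436,584),.077),onz(ct,*V(352,584),.077))
h=cv2.cvtColor(ct['color'],cv2.COLOR_RGB2HSV); m=cv2.inRange(h,(18,90,150),(30,200,255))
for nm,b in [('A',(300,255,345,285)),('B',(260,225,298,250)),('C',(320,212,356,238))]:
    M=np.zeros_like(m);M[b[1]:b[3],b[0]:b[2]]=m[b[1]:b[3],b[0]:b[2]]
    bx=cv2.boxPoints(cv2.minAreaRect(cv2.findNonZero(M)));w=np.array([onz(ct,*p,.022) for p in bx])
    e=max([w[1]-w[0],w[2]-w[1]],key=np.linalg.norm);print(nm,w.mean(0).round(3),np.rad2deg(np.arctan2(e[1],e[0])).round(1))
E
```

```text
mat far -y [ 0.672 -0.401 -0.   ] 0.003
mat far +y [ 0.635 -0.256  0.002] 0.003
mat near +y [ 0.365 -0.323  0.001] 0.002
mat near -y [ 0.401 -0.461  0.02 ] 0.003
handle end+y [ 0.398 -0.373  0.027] 0.003
handle end-y [ 0.404 -0.398  0.03 ] 0.001
plate far -y [ 0.642 -0.378  0.024] 0.002
plate far +y [ 0.615 -0.275  0.016] 0.002
plate near +y [ 0.474 -0.311  0.021] 0.002
plate near-y [ 0.5   -0.418  0.017] 0.004
tin near -y [0.437 0.258 0.052] 0.014
tin near +y [0.433 0.461 0.055] 0.003
tin far +y [0.634 0.463 0.059] 0.0
wax -y [ 0.64  -0.028  0.07 ] 0.001
wax +y [0.638 0.03  0.073] 0.003
mat [[ 0.671 -0.401  0.004]
 [ 0.634 -0.258  0.004]
 [ 0.366 -0.323  0.004]
 [ 0.401 -0.466  0.004]] [ 0.518 -0.362  0.004]
plate [[ 0.641 -0.379  0.026]
 [ 0.613 -0.274  0.026]
 [ 0.474 -0.308  0.026]
 [ 0.5   -0.417  0.026]] [ 0.557 -0.344  0.026]
handle [[ 0.398 -0.37   0.032]
 [ 0.404 -0.397  0.032]
 [ 0.476 -0.349  0.032]
 [ 0.486 -0.377  0.032]]
tin [[0.634 0.463 0.06 ]
 [0.635 0.262 0.06 ]
 [0.437 0.249 0.06 ]
 [0.433 0.458 0.06 ]] [0.535 0.358 0.06 ]
wax [ 0.63873568 -0.02813722  0.077     ] [0.63720221 0.02867825 0.077     ]
A [ 0.44  -0.011  0.022] -71.3
B [0.531 0.112 0.022] -75.8
C [ 0.571 -0.053  0.022] -103.6
```

Checks against the given sizes:
- **Mat:** centre (0.518,-0.362), yaw about 13.6°.
- **Paddle:** origin (0.557,-0.3445), yaw about 14°, handle top triangulated at about 0.03 m.
- **Tin:** centre (0.535,0.36), rim about 0.057 m.
- **Wax:** front at x=0.638, y about 0, top about 0.072 m.

I'll grasp with tool x opposite to paddle x, because that suits the left-edge rub. A regrasp on the mat follows before the right edge.

```bash
cat >> h.py <<'E'
def ob():
    o=r.get_obs(); R=Ro.from_quat(o['eef_rot']).as_matrix(); y=np.rad2deg(np.arctan2(R[1,0],R[0,0]))
    print('t',round(o['t'],2),'p',o['position'].round(4),'yaw',y.round(2),'zax',R[:,2].round(3),'q6',round(o['joint_pos'][5],2),'w',round(o['grip_width'],4),'gf',round(o['grip_force'],1),'F',o['wrist_force'].round(1)); return o,R
def go(p,Rt=None):
    "print shift/turn to target in tool units"
    o,R=ob(); print('shift',np.round(R.T@(np.array(p)-o['position'])/.03,2), '' if Rt is None else np.round(np.rad2deg(Ro.from_matrix(R.T@Rt).as_rotvec())/5,2))
def down(psi): return (Ro.from_euler('z',psi,degrees=True)*Ro.from_euler('x',180,degrees=True)).as_matrix()
E
C="python3 -m crank"
python3 -m crank '[[1,0,0,0,0,0,-1],[1,0,0,0,0,0,-1],[1,0,0,0,0,0,-1],[1,0,0,0,0,0,-1],[1,0,0,0,0,0,-1]]'
for i in 1 2 3 4 5; do python3 -m crank '[[1,0,0,0,0,0,-1],[1,0,0,0,0,0,-1],[1,0,0,0,0,0,-1],[1,0,0,0,0,0,-1],[1,0,0,0,0,0,-1]]'; done >/dev/null
python3 -m crank '[[1,0,0,0,0,0,-1],[1,0,0,0,0,0,-1],[1,0,0,0,0,0,-1],[1,0,0,0,0,0,-1],[1,0,0,0,0,0,0]]' >/dev/null
python3 -m crank '[[1,-0.84,0.16,0.44,0,0,0],[1,-0.84,0.16,0.44,0,0,0],[1,-0.84,0.16,0.44,0,0,0],[1,-0.84,0.16,0.44,0,0,0],[1,-0.84,0.16,0.44,0,0,0]]'
python3 -m crank '[[1,-0.84,0.16,0.44,0,0,0],[1,-0.84,0.16,0.44,0,0,0],[1,-0.84,0.16,0.44,0,0,0],[1,-0.84,0.16,0.44,0,0,0],[1,-0.84,0.16,0.44,0,0,0]]'
python3 - <<'E'
from h import *
ob(); c=cap('wrist','w1')
E
```

```text
t: 0.95
position: [0.2121, -0.4803, 0.2313]
eef_rot: [0.91, 0.415, 0.0, 0.0]
wrist_force: [0.1, -0.2, 0.2]
grip_width: 0.0853
grip_force: 0.0
t: 4.45
position: [0.3589, -0.4204, 0.1621]
eef_rot: [-0.097, 0.995, -0.003, -0.008]
wrist_force: [-0.8, 0.1, 0.0]
grip_width: 0.0853
grip_force: 0.0
t: 4.95
position: [0.4769, -0.373, 0.0938]
eef_rot: [-0.097, 0.995, -0.003, -0.008]
wrist_force: [0.4, -0.4, 0.3]
grip_width: 0.0857
grip_force: 0.0
t 4.95 p [ 0.4769 -0.373   0.0938] yaw -168.84 zax [-0.016 -0.007 -1.   ] q6 -2.48 w 0.0857 gf 0.0 F [ 0.4 -0.4  0.3]
```

View pics/w1.png

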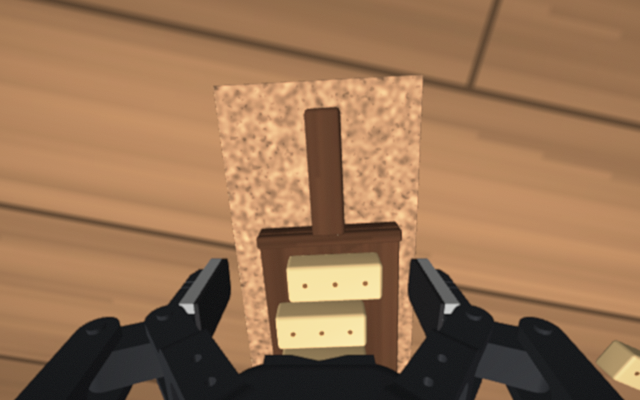

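The wrist view shows the handle centred at (322,112) at its end and (328,228) at the plate, with the served biscuits still on it. The arm stands a bit off in x and yaw. I'll compute the handle line from this view and then the correction. Rows get typed out from here on, with no loops.

```bash
python3 - <<'E'
from h import *
c=cap('wrist')
a=onz(c,322,110,.032);b=onz(c,328,228,.032);print(a,b,np.rad2deg(np.arctan2(*(b-a)[1::-1])),np.linalg.norm(b-a))
ct=cap('top'); print(np.round(proj(ct,a),1),np.round(proj(ct,b),1))
M=[onz(c,u,v,.004) for u,v in [(215,86),(422,76)]];print(np.round(M,3),np.linalg.norm(M[0]-M[1]))
d=(b-a)/np.linalg.norm(b-a); g=a+d*.050; print(g)
go([g[0],g[1],.09],down(180+np.rad2deg(np.arctan2(d[1],d[0]))))
E
```

```text
[ 0.40444467 -0.38318782  0.032     ] [ 0.48211166 -0.36299713  0.032     ] 14.572336035164668 0.08024852628032508
[458.2 287.8] [449.5 258.6]
[[ 0.403 -0.46   0.004]
 [ 0.368 -0.319  0.004]] 0.1456185930893657
[ 0.45283621 -0.37060772  0.032     ]
t 5.1 p [ 0.4763 -0.3723  0.0931] yaw -168.71 zax [-0.018 -0.006 -1.   ] q6 -2.48 w 0.0858 gf 0.0 F [-0.3 -0.2  0.4]
shift [0.75 0.21 0.12] [-0.02 -0.21 -0.66]
```

```bash
python3 -m crank '[[1,0.4,0.1,0,0,-0.1,-0.33],[1,0.4,0.1,0,0,-0.1,-0.33],[1,0,0,0.1,0,0,0],[1,0,0,0,0,0,0],[1,0,0,0,0,0,0]]' 100
python3 - <<'E'
from h import *
go([.4505,-.3712,.0105],down(194.3))
E
```

```text
t: 5.6
position: [0.4517, -0.3726, 0.092]
eef_rot: [-0.126, 0.992, -0.002, 0.001]
wrist_force: [-0.1, -0.4, -0.3]
grip_width: 0.0855
grip_force: 0.0
t 5.6 p [ 0.4517 -0.3726  0.092 ] yaw -165.55 zax [ 0.002 -0.004 -1.   ] q6 -2.57 w 0.0855 gf 0.0 F [-0.1 -0.4 -0.3]
shift [0.03 0.06 2.72] [-0.04  0.01  0.03]
```

```bash
python3 -m crank '[[1,0,0.05,0.7,0,0,0],[1,0,0,0.7,0,0,0],[1,0,0,0.7,0,0,0],[1,0,0,0.4,0,0,0],[1,0,0,0.2,0,0,0]]' 100
python3 -m crank '[[0,0,0,0,0,0,0],[0,0,0,0,0,0,0],[0,0,0,0,0,0,0],[0,0,0,0,0,0,0],[0,0,0,0,0,0,0]]' 100
python3 -m crank '[[0,0,0,0,0,0,0],[0,0,0,0,0,0,0],[0,0,0,0,0,0,0],[0,0,0,0,0,0,0],[0,0,0,0,0,0,0]]' 100
python3 -m crank '[[0,0,0,-0.1,0,0,0],[0,0,0,-0.2,0,0,0],[0,0,0,-0.3,0,0,0],[0,0,0,-0.3,0,0,0],[0,0,0,-0.1,0,0,0]]' 100
python3 - <<'E'
from h import *
ob(); c=cap('wrist','w2')
E
```

```text
t: 6.1
position: [0.4511, -0.3706, 0.0095]
eef_rot: [-0.126, 0.992, -0.001, -0.0]
wrist_force: [0.0, 0.1, -0.3]
grip_width: 0.0854
grip_force: 0.0
t: 6.6
position: [0.4518, -0.3716, 0.012]
eef_rot: [-0.126, 0.992, -0.003, 0.001]
wrist_force: [0.5, -1.1, 1.7]
grip_width: 0.0218
grip_force: 98.6
t: 7.1
position: [0.4519, -0.3716, 0.012]
eef_rot: [-0.126, 0.992, -0.003, 0.001]
wrist_force: [-0.2, -0.1, 6.4]
grip_width: 0.0216
grip_force: 99.0
t: 7.6
position: [0.4518, -0.3714, 0.0424]
eef_rot: [-0.126, 0.992, -0.003, 0.001]
wrist_force: [0.3, -0.1, -1.8]
grip_width: 0.0218
grip_force: 98.1
t 7.6 p [ 0.4518 -0.3714  0.0424] yaw -165.49 zax [ 0.003 -0.005 -1.   ] q6 -2.57 w 0.0218 gf 98.1 F [ 0.3 -0.1 -1.8]
```

View pics/w2.png

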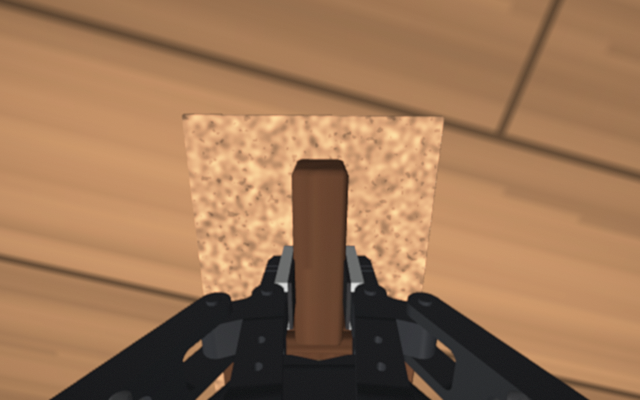

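The grasp is good: the handle is square between the pads, about 115 mm from the plate centre. Next I lift, level the yaw to 0 and carry slowly to the tin.

```bash
python3 -m crank '[[0,0,0,-0.2,0,0,0.1],[0,0,0,-0.4,0,0,0.3],[0,0,0,-0.4,0,0,0.4],[0,0,0,-0.4,0,0,0.4],[0,0,0,-0.4,0,0,0.4]]' 100 | head -2
python3 -m crank '[[0,0.1,0.05,-0.4,0,0,0.4],[0,0.2,0.1,-0.4,0,0,0.4],[0,0.3,0.2,-0.4,0,0,0.3],[0,0.3,0.3,-0.2,0,0,0.2],[0,0.3,0.4,-0.1,0,0,0]]' | head -2
python3 -m crank '[[0,0.2,0.5,0,0,0,0],[0,0.1,0.6,0,0,0,0],[0,0,0.6,0,0,0,0],[0,0,0.6,0,0,0,0],[0,0,0.6,0,0,0,0]]' | head -2
python3 -m crank '[[0,0,0.6,0,0,0,0],[0,0,0.6,0,0,0,0],[0,0,0.6,0,0,0,0],[0,0,0.6,0,0,0,0],[0,0,0.6,0,0,0,0]]' | head -2
python3 -m crank '[[0,0,0.6,0,0,0,0],[0,0,0.6,0,0,0,0],[0,0,0.6,0,0,0,0],[0,0,0.6,0,0,0,0],[0,0,0.6,0,0,0,0]]' | head -2
python3 -m crank '[[0,0,0.6,0,0,0,0],[0,0,0.6,0,0,0,0],[0,0,0.6,0,0,0,0],[0,0,0.6,0,0,0,0],[0,0,0.6,0,0,0,0]]' | head -2
python3 -c "
from h import *
go([.42,.41,.16],down(180))"
```

```text
t: 8.15
position: [0.4512, -0.3708, 0.096]
t: 8.65
position: [0.4142, -0.3406, 0.1412]
t: 9.15
position: [0.4054, -0.2524, 0.1398]
t: 9.65
position: [0.4053, -0.1622, 0.1392]
t: 10.15
position: [0.4051, -0.0722, 0.139]
t: 10.65
position: [0.405, 0.0178, 0.1387]
t 10.65 p [0.405  0.0178 0.1387] yaw 180.0 zax [ 0.002 -0.003 -1.   ] q6 -1.62 w 0.0219 gf 98.1 F [ 0.   0.2 -3.4]
shift [-0.5  13.07 -0.75] [-0.03  0.02 -0.  ]
```

```bash
python3 -m crank '[[0,0,0.6,-0.1,0,0,0],[0,0,0.6,-0.1,0,0,0],[0,0,0.6,-0.2,0,0,0],[0,0,0.6,-0.2,0,0,0],[0,0,0.6,-0.1,0,0,0]]' | head -2
python3 -m crank '[[0,0,0.6,-0.05,0,0,0],[0,0,0.6,0,0,0,0],[0,0,0.6,0,0,0,0],[0,0,0.6,0,0,0,0],[0,0,0.6,0,0,0,0]]' | head -2
python3 -m crank '[[0,0,0.6,0,0,0,0],[0,-0.1,0.6,0,0,0,0],[0,-0.1,0.6,0,0,0,0],[0,-0.1,0.6,0,0,0,0],[0,-0.1,0.6,0,0,0,0]]' | head -2
python3 -m crank '[[0,-0.1,0.6,0,0,0,0],[0,0,0.6,0,0,0,0],[0,0,0.6,0,0,0,0],[0,0,0.6,0,0,0,0],[0,0,0.6,0,0,0,0]]' | head -2
python3 -m crank '[[0,0,0.4,0,0,0,0],[0,0,0.3,0,0,0,0],[0,0,0.2,0,0,0,0],[0,0,0.1,0,0,0,0],[0,0,0,0,0,0,0]]' | head -2
python3 - <<'E'
from h import *
ob(); c=cap('top','t2'); cs=cap('scene')
a=cv2.resize(c['color'][180:310,120:250],None,fx=3,fy=3); b=cv2.resize(cs['color'][140:270,390:520],None,fx=3,fy=3)
cv2.imwrite('pics/z3.png',np.hstack([a,b])[:,:,::-1])
E
```

```text
t: 11.15
position: [0.405, 0.1079, 0.1599]
t: 11.65
position: [0.4047, 0.1979, 0.1606]
t: 12.15
position: [0.4167, 0.2878, 0.1603]
t: 12.65
position: [0.4194, 0.3778, 0.1599]
t: 13.15
position: [0.4202, 0.4066, 0.1596]
t 13.15 p [0.4202 0.4066 0.1596] yaw -180.0 zax [ 0.001 -0.003 -1.   ] q6 -0.86 w 0.0218 gf 98.2 F [-0.2  0.8 -3. ]
```

View pics/z3.png

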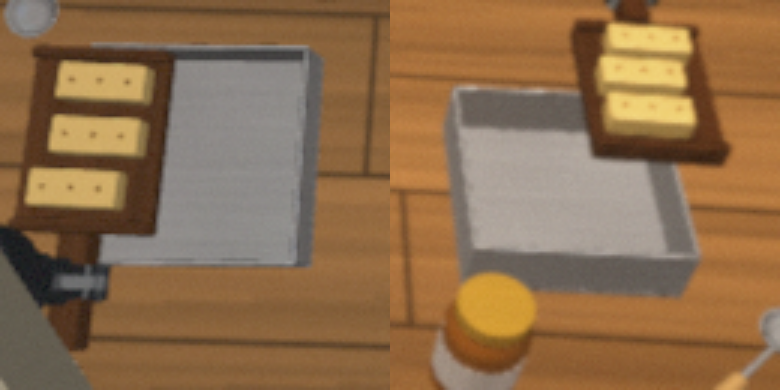

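All three biscuits are still on the plate, over the left half of the tin. I'll lower 30 mm, then tip the right edge down by 45° towards the tin's middle.

```bash
python3 -m crank '[[0,0,0,0.3,0,0,0],[0,0,0,0.4,0,0,0],[0,0,0,0.3,0,0,0],[0,0,0,0,-0.3,0,0],[0,0,0,0,-0.7,0,0]]' | head -2
python3 -m crank '[[0,0,0,0,-1,0,0],[0,0,0,0,-1,0,0],[0,0,0,0,-1,0,0],[0,0,0,0,-1,0,0],[0,0,0,0,-1,0,0]]' | head -2
python3 -m crank '[[0,0,0,0,-1,0,0],[0,0,0,0,-1,0,0],[0,0,0,0,-1,0,0],[0,0,0,0,0,0,0],[0,0,0,0,0,0,0]]' | head -2
python3 -m crank '[[0,0,0,0,0,0,0],[0,0,0,0,0,0,0],[0,0,0,0,0,0,0],[0,0,0,0,0,0,0],[0,0,0,0,0,0,0]]' | head -2
python3 - <<'E'
from h import *
ob(); c=cap('top','t2'); cs=cap('scene')
a=cv2.resize(c['color'][180:310,120:250],None,fx=3,fy=3); b=cv2.resize(cs['color'][140:270,390:520],None,fx=3,fy=3)
cv2.imwrite('pics/z4.png',np.hstack([a,b])[:,:,::-1])
E
```

```text
t: 13.75
position: [0.4199, 0.4069, 0.1288]
t: 14.25
position: [0.4206, 0.4062, 0.1303]
t: 14.75
position: [0.4207, 0.4061, 0.1298]
t: 15.25
position: [0.4202, 0.4067, 0.1297]
t 15.25 p [0.4202 0.4067 0.1297] yaw -179.97 zax [ 0.001  0.705 -0.709] q6 -1.49 w 0.022 gf 98.5 F [-0.1  0.3 -1.7]
```

View pics/z4.png

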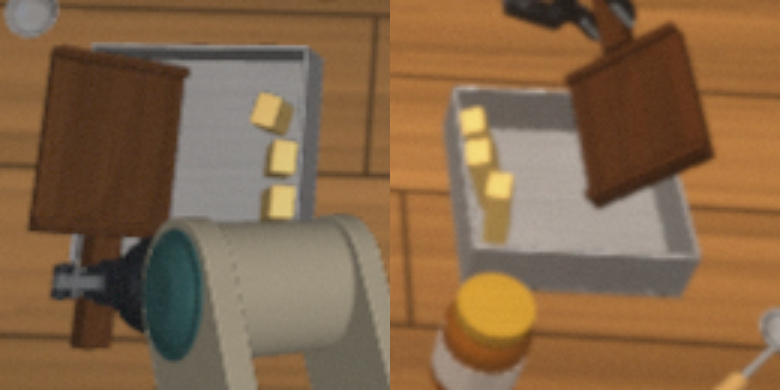

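The three biscuits are off and inside the tin near its -y wall, standing on end; their origins are about 39 mm up, which is within the rule. I'll untip, move back and turn the plate to point towards -y.

```bash
python3 -m crank '[[0,0,0,-0.5,0.5,0,0],[0,0,0,-0.5,1,0,0],[0,0,0,0,1,0,0],[0,0,0,0,1,0,0],[0,0,0,0,1,0,0]]' | head -2
python3 -m crank '[[0,0,0,0,1,0,0],[0,0,0,0,1,0,0],[0,0,0,0,1,0,0],[0,0,0,0,1,0,0],[0,0,0,0,0.5,0,0]]' | head -2
python3 -m crank '[[0,0,-1,0,0,0,0],[0,0,-1,0,0,0,0],[0,0,-1,0,0,0,0],[0,0,-1,0,0,0,0],[0,0,-1,0,0,0,0]]' | head -2
python3 -m crank '[[0,0,0,0,0,0,1],[0,0,0,0,0,0,1],[0,0,0,0,0,0,1],[0,0,0,0,0,0,1],[0,0,0,0,0,0,1]]' | head -2
python3 -m crank '[[0,0,0,0,0,0,1],[0,0,0,0,0,0,1],[0,0,0,0,0,0,1],[0,0,0,0,0,0,1],[0,0,0,0,0,0,1]]' | head -2
python3 -m crank '[[0,0,0,0,0,0,1],[0,0,0,0,0,0,1],[0,0,0,0,0,0,1],[0,0,0,0,0,0,1],[0,0,0,0,0,0,1]]' | head -2
python3 -m crank '[[0,0,0,0,0,0,1],[0,0,0,0,0,0,1],[0,0,0,0,0,0,1],[0,0,0,0,0,0,0],[0,0,0,0,0,0,0]]' | head -2
python3 -c "
from h import *
go([.555,.07,.12],down(90))"
```

```text
t: 15.85
position: [0.4205, 0.3857, 0.1519]
t: 16.35
position: [0.42, 0.3867, 0.1515]
t: 16.85
position: [0.42, 0.2349, 0.1518]
t: 17.35
position: [0.4202, 0.236, 0.1519]
t: 17.85
position: [0.4202, 0.236, 0.1519]
t: 18.35
position: [0.4203, 0.2361, 0.152]
t: 18.85
position: [0.4203, 0.236, 0.1519]
t 18.85 p [0.4203 0.236  0.1519] yaw 90.15 zax [ 0.001 -0.003 -1.   ] q6 0.43 w 0.0218 gf 98.6 F [-0.1  0.5 -1.7]
shift [-5.54  4.48  1.09] [0.02 0.03 0.03]
```

```bash
python3 -m crank '[[0,-0.7,0.5,0.1,0,0,0],[0,-0.7,0.5,0.1,0,0,0],[0,-0.7,0.5,0.1,0,0,0],[0,-0.7,0.5,0.1,0,0,0],[0,-0.7,0.5,0.1,0,0,0]]' | head -2
python3 -m crank '[[0,-0.7,0.5,0.1,0,0,0],[0,-0.7,0.5,0.1,0,0,0],[0,-0.64,0.4,0.1,0,0,0],[0,0,0,0.1,0,0,0],[0,0,0,0.1,0,0,0]]' | head -2
python3 - <<'E'
from h import *
ob(); c=cap('top'); cs=cap('scene')
a=cv2.resize(c['color'][160:280,260:400],None,fx=3,fy=3); b=cv2.resize(cs['color'][150:270,260:380],None,fx=3,fy=3)
cv2.imwrite('pics/z5.png',np.hstack([a,b])[:,:,::-1])
E
```

```text
t: 19.35
position: [0.4958, 0.13, 0.1372]
t: 19.85
position: [0.5372, 0.0696, 0.1222]
t 19.85 p [0.5372 0.0696 0.1222] yaw 90.04 zax [ 0.001 -0.003 -1.   ] q6 0.06 w 0.0221 gf 98.6 F [ 0.3 -0.6 -1.6]
```

View pics/z5.png

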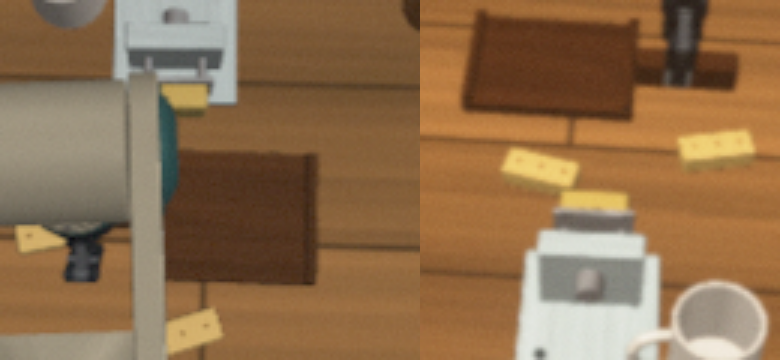

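The top crop shows the plate's -y end at (316,154) to (316,283). The scene crop shows the plate corners at (463,105), (632,117), (480,12) and (636,20).

```bash
python3 - <<'E'
from h import *
ct,cs=cap('top'),cap('scene')
S=lambda x,y:(260+(x-420)/3,150+y/3); T=lambda x,y:(260+x/3,160+y/3)
for z in (.114+.022,):
    P=[onz(cs,*S(*p),z) for p in [(463,105),(632,117),(480,12),(636,20)]];print(np.round(P,3))
    print(np.round([onz(ct,*T(*p),z) for p in [(316,154),(316,283)]],3))
print(tri(ct,T(316,154),cs,S(465,103)),tri(ct,T(316,283),cs,S(480,12)))
for p in [(165,152),(300,152),(170,283),(300,283)]: print(onz(ct,*T(*p),.128))
E
```

```text
[[ 0.603 -0.114  0.136]
 [ 0.605  0.031  0.136]
 [ 0.488 -0.113  0.136]
 [ 0.487  0.03   0.136]]
[[ 0.588 -0.119  0.136]
 [ 0.481 -0.119  0.136]]
(array([ 0.59026792, -0.11732816,  0.12492742]), np.float64(0.005411103734605235)) (array([ 0.48114882, -0.11702274,  0.12990452]), np.float64(0.004801336487216726))
[0.58816348 0.00826422 0.128     ]
[ 0.5912473  -0.10608933  0.128     ]
[0.47814314 0.00110653 0.128     ]
[ 0.48103674 -0.10645779  0.128     ]
```

```bash
python3 -m crank '[[0,0,0,0.5,0,0,0],[0,0,0,0.5,0,0,0],[0,0,0,0.5,0,0,0],[0,0,0,0.5,0,0,0],[0,0,0,0.2,0,0,0]]' | head -2
python3 -m crank '[[0,0,0.4,0,0,0,0],[0,0,0.4,0,0,0,0],[0,0,0.4,0,0,0,0],[0,0,0.2,0,0,0,0],[0,0,0.1,0,0,0,0]]' | sed -n '1,2p;4p'
python3 -m crank '[[0,0,0.1,0,0,0,0],[0,0,0.1,0,0,0,0],[0,0,0.1,0,0,0,0],[0,0,0,0,0,0,0],[0,0,0,0,0,0,0]]' | sed -n '1,2p;4p'
python3 - <<'E'
from h import *
for i in range(3): o,R=ob(); c=cap('scene')
b=cv2.resize(c['color'][150:250,260:380],None,fx=5,fy=5)
cv2.imwrite('pics/z6.png',b[:,:,::-1])
E
```

```text
t: 20.55
position: [0.536, 0.0693, 0.0536]
t: 21.05
position: [0.5827, 0.0693, 0.0563]
wrist_force: [-0.1, 1.0, -1.6]
t: 21.55
position: [0.5911, 0.0694, 0.0564]
wrist_force: [-1.6, 0.0, -1.9]
t 21.55 p [0.5911 0.0694 0.0564] yaw 90.01 zax [ 0.    -0.003 -1.   ] q6 0.06 w 0.0219 gf 98.5 F [-1.6  0.  -1.9]
t 21.6 p [0.5911 0.0694 0.0564] yaw 90.01 zax [ 0.    -0.003 -1.   ] q6 0.06 w 0.022 gf 98.5 F [-2.  -0.6 -2.3]
t 21.65 p [0.5911 0.0694 0.0564] yaw 90.01 zax [ 0.001 -0.003 -1.   ] q6 0.06 w 0.0218 gf 98.5 F [-2.   0.4 -2. ]
```

View pics/z6.png

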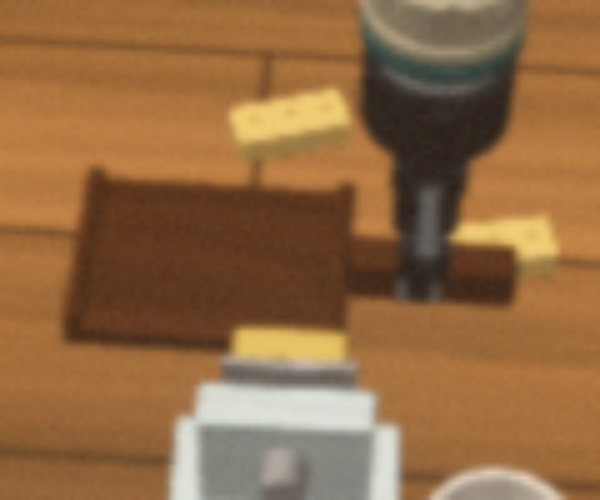

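The edge lies flat on the wax and the reading of about -1.9 N means roughly 7 mm pressed back. Now the stroke to the left and back.

```bash
python3 -m crank '[[0,0.3,0,0,0,0,0],[0,0.3,0,0,0,0,0],[0,0.3,0,0,0,0,0],[0,0.3,0,0,0,0,0],[0,0.3,0,0,0,0,0]]' | sed -n '1,2p;4p'
python3 -m crank '[[0,0.3,0,0,0,0,0],[0,0.3,0,0,0,0,0],[0,0.3,0,0,0,0,0],[0,0.3,0,0,0,0,0],[0,0.3,0,0,0,0,0]]' | sed -n '1,2p;4p'
python3 -m crank '[[0,0.1,0,0,0,0,0],[0,0,0,0,0,0,0],[0,0,0,0,0,0,0],[0,0,0,0,0,0,0],[0,0,0,0,0,0,0]]' | sed -n '1,2p;4p'
python3 -c "
from h import *
for i in range(4): ob(); cap('top')"
python3 -m crank '[[0,-0.3,0,0,0,0,0],[0,-0.3,0,0,0,0,0],[0,-0.3,0,0,0,0,0],[0,-0.3,0,0,0,0,0],[0,-0.3,0,0,0,0,0]]' | sed -n '1,2p;4p'
python3 -m crank '[[0,-0.3,0,0,0,0,0],[0,-0.3,0,0,0,0,0],[0,-0.3,0,0,0,0,0],[0,-0.3,0,0,0,0,0],[0,-0.3,0,0,0,0,0]]' | sed -n '1,2p;4p'
python3 -m crank '[[0,0,0,0,0,0,0],[0,0,0,0,0,0,0],[0,0,-0.3,0,0,0,0],[0,0,-0.6,0,0,0,0],[0,0,-0.6,0,0,0,0]]' | sed -n '1,2p;4p'
```

```text
t: 22.2
position: [0.5913, 0.1154, 0.0565]
wrist_force: [-1.3, -0.5, -1.6]
t: 22.7
position: [0.5914, 0.1601, 0.0563]
wrist_force: [-0.8, -1.1, -2.3]
t: 23.2
position: [0.5914, 0.1622, 0.0563]
wrist_force: [-2.2, 1.1, -2.0]
t 23.2 p [0.5914 0.1622 0.0563] yaw 89.99 zax [ 0.001 -0.003 -1.   ] q6 0.21 w 0.0222 gf 98.7 F [-2.2  1.1 -2. ]
t 23.25 p [0.5914 0.1622 0.0563] yaw 89.99 zax [ 0.001 -0.003 -1.   ] q6 0.21 w 0.0218 gf 98.7 F [-1.6  1.6 -0.6]
t 23.3 p [0.5914 0.1622 0.0563] yaw 90.0 zax [ 0.001 -0.003 -1.   ] q6 0.21 w 0.0221 gf 98.7 F [-1.2  0.8 -2.2]
t 23.35 p [0.5914 0.1622 0.0563] yaw 89.99 zax [ 0.001 -0.003 -1.   ] q6 0.21 w 0.0219 gf 98.7 F [-2.3  0.  -2. ]
t: 23.9
position: [0.5914, 0.1163, 0.0565]
wrist_force: [-1.4, 1.3, -2.2]
t: 24.4
position: [0.5913, 0.0716, 0.0566]
wrist_force: [-1.7, 1.1, -0.9]
t: 24.9
position: [0.5457, 0.0728, 0.0566]
wrist_force: [-0.7, 0.0, -1.2]
```

The left edge is waxed there and back. Now back to the mat for the regrasp.

```bash
python3 -m crank '[[0,0,-0.2,-0.7,0,0,0],[0,0,-0.5,-0.7,0,0,0],[0,-0.3,-0.7,-0.7,0,0,0],[0,-0.5,-0.7,-0.7,0,0,0],[0,-0.5,-0.7,-0.4,0,0,0]]' | sed -n '1,2p'
python3 -m crank '[[0,-0.5,-0.7,0,0,0,-1],[0,-0.5,-0.6,0,0,0,-1],[0,0,0,0,0,0,-1],[0,0,0,0,0,0,-1],[0,0,0,0,0,0,-1]]' | sed -n '1,2p'
python3 -m crank '[[0,0,0,0,0,0,-1],[0,0,0,0,0,0,-1],[0,0,0,0,0,0,-1],[0,0,0,0,0,0,-1],[0,0,0,0,0,0,-1]]' | sed -n '1,2p'
python3 -m crank '[[0,0,0,0,0,0,-1],[0,0,0,0,0,0,-1],[0,0,0,0,0,0,-1],[0,0,0,0,0,0,-1],[0,0,0,0,0,0,-1]]' | sed -n '1,2p'
python3 -m crank '[[0,0,0,0,0,0,-1],[0,0,0,0,0,0,-1],[0,0,0,0,0,0,-1],[0,0,0,0,0,0,0],[0,0,0,0,0,0,0]]' | sed -n '1,2p'
python3 -c "
from h import *
go([.452,-.371,.06],down(194))"
```

```text
t: 25.4
position: [0.4619, 0.0338, 0.1546]
t: 25.9
position: [0.4244, 0.0024, 0.1529]
t: 26.4
position: [0.4245, 0.0025, 0.1527]
t: 26.9
position: [0.4244, 0.0025, 0.1527]
t: 27.4
position: [0.4245, 0.0023, 0.1527]
t 27.4 p [0.4245 0.0023 0.1527] yaw 179.91 zax [ 0.002 -0.003 -1.   ] q6 -1.65 w 0.0221 gf 98.6 F [ 0.8 -0.5 -1.2]
shift [ -0.93 -12.43   3.13] [-0.04  0.02 -2.82]
```

```bash
python3 -m crank '[[0,0,-0.5,0,0,0,0],[0,0,-0.9,0,0,0,0],[0,0,-0.9,0,0,0,0],[0,0,-0.9,0,0,0,0],[0,0,-0.9,0,0,0,0]]' | sed -n '1,2p'
python3 -m crank '[[0,0,-0.9,0,0,0,0],[0,0,-0.9,0,0,0,0],[0,0,-0.9,0,0,0,0],[0,0,-0.9,0,0,0,0],[0,0,-0.9,0,0,0,0]]' | sed -n '1,2p'
python3 -m crank '[[0,-0.3,-0.9,0,0,0,0],[0,-0.3,-0.9,0.4,0,0,0],[0,-0.3,-0.9,0.5,0,0,0],[0,0,-0.7,0.5,0,0,0],[0,0,-0.4,0.3,0,0,-0.4]]' | sed -n '1,2p'
python3 -m crank '[[0,0,0,0.3,0,0,-0.6],[0,0,0,0.3,0,0,-0.6],[0,0,0,0.3,0,0,-0.6],[0,0,0,0.3,0,0,-0.6],[0,0,0,0,0,0,0]]' | sed -n '1,2p'
python3 -c "
from h import *
go([.452,-.371,.013],down(194))"
```

```text
t: 27.9
position: [0.4245, -0.1218, 0.1531]
t: 28.4
position: [0.4246, -0.2569, 0.1535]
t: 28.9
position: [0.4513, -0.3711, 0.1011]
t: 29.4
position: [0.4512, -0.3695, 0.0652]
t 29.4 p [ 0.4512 -0.3695  0.0652] yaw -166.05 zax [-0.001 -0.001 -1.   ] q6 -2.56 w 0.0219 gf 98.8 F [ 0.   0.8 -1.6]
shift [-0.02 -0.05  1.74] [-0.01 -0.02 -0.01]
```

```bash
python3 -m crank '[[0,0,-0.05,0.5,0,0,0],[0,0,0,0.5,0,0,0],[0,0,0,0.4,0,0,0],[0,0,0,0.2,0,0,0],[0,0,0,0.12,0,0,0]]' | sed -n '1,2p;4p'
python3 -m crank '[[0,0,0,0.02,0,0,0],[1,0,0,0,0,0,0],[1,0,0,0,0,0,0],[1,0,0,0,0,0,0],[1,0,0,0,0,0,0]]'  | sed -n '1,2p;4,5p'
python3 -m crank '[[1,0,0,0,0,0,0],[1,0,0,-0.5,0,0,0],[1,0,0,-0.9,0,0,0],[1,0,0,-0.9,0,0,0],[1,0,0,-0.9,0,0,0.5]]'  | sed -n '1,2p;4,5p'
python3 -m crank '[[1,0,0,0,0,0,1],[1,0,0,0,0,0,1],[1,0,0,0,0,0,1],[1,0,0,0,0,0,1],[1,0,0,0,0,0,1]]' | sed -n '1,2p'
python3 -m crank '[[1,0,0,0,0,0,1],[1,0,0,0,0,0,1],[1,0,0,0,0,0,1],[1,0,0,0,0,0,1],[1,0,0,0,0,0,1]]' | sed -n '1,2p'
python3 -m crank '[[1,0,0,0,0,0,1],[1,0,0,0,0,0,1],[1,0,0,0,0,0,1],[1,0,0,0,0,0,1],[1,0,0,0,0,0,1]]' | sed -n '1,2p'
python3 -m crank '[[1,0,0,0,0,0,1],[1,0,0,0,0,0,1],[1,0,0,0,0,0,1],[1,0,0,0,0,0,1],[1,0,0,0,0,0,1]]' | sed -n '1,2p'
python3 -m crank '[[1,0,0,0,0,0,1],[1,0,0,0,0,0,1],[1,0,0,0,0,0,1],[1,0,0,0,0,0,1],[1,0,0,0,0,0,1]]' | sed -n '1,2p'
python3 -m crank '[[1,0,0,0,0,0,1],[1,0,0,0,0,0,1],[1,0,0,0,0,0,1],[1,0,0,0,0,0,1],[1,0,0,0,0,0,1]]' | sed -n '1,2p'
python3 -m crank '[[1,0,0,0,0,0,1],[1,0,0,0,0,0,1],[1,0,0,0,0,0,1],[1,0,0,0,0,0,1],[1,0,0,0,0,0,1]]' | sed -n '1,2p'
python3 - <<'E'
from h import *
go([.452,-.371,.09],down(14))
c=cap('wrist'); t=cap('top')
big=cv2.resize(t['color'][180:310,250:500],None,fx=1.6,fy=1.6)
b=np.zeros((400,400,3),np.uint8);b[:208]=big
cv2.imwrite('pics/z7.png',np.hstack([cv2.resize(c['color'],(400,250)),b[:250]])[:,:,::-1])
E
```

```text
t: 29.9
position: [0.4519, -0.3715, 0.0141]
wrist_force: [-0.7, 0.2, -2.2]
t: 30.4
position: [0.4525, -0.372, 0.0152]
wrist_force: [-0.5, 0.3, 0.5]
grip_width: 0.0787
t: 30.9
position: [0.4522, -0.3715, 0.1131]
wrist_force: [0.1, -0.7, 1.1]
grip_width: 0.0852
t: 31.4
position: [0.4523, -0.3716, 0.1121]
t: 31.9
position: [0.4523, -0.3716, 0.1121]
t: 32.4
position: [0.4523, -0.3716, 0.1121]
t: 32.9
position: [0.4523, -0.3716, 0.1121]
t: 33.4
position: [0.4523, -0.3716, 0.1121]
t: 33.9
position: [0.4523, -0.3716, 0.1121]
t: 34.4
position: [0.4523, -0.3716, 0.1121]
t 34.4 p [ 0.4523 -0.3716  0.1121] yaw 16.31 zax [ 0.002 -0.004 -1.   ] q6 0.54 w 0.0852 gf 0.0 F [-0.  -0.3  0.6]
shift [-0.   -0.03  0.74] [ 0.05 -0.01  0.46]
```

View pics/z7.png

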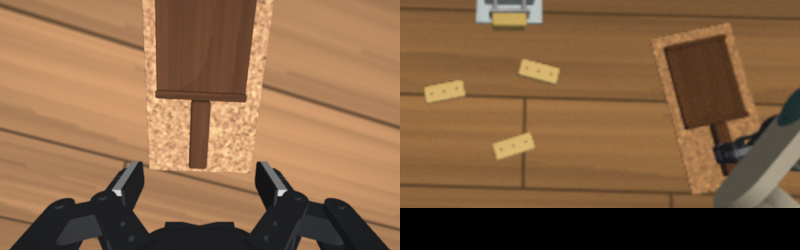

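The paddle lies straight on the mat. In the wrist view (scaled 1.6) the handle runs from (318,268) to (321,163). The three strays look unmoved.

```bash
python3 - <<'E'
from h import *
c=cap('wrist'); a=onz(c,318,268,.032); b=onz(c,321,163,.032); d=(b-a)/np.linalg.norm(b-a); th=np.rad2deg(np.arctan2(d[1],d[0]))
print(a,b,th,np.linalg.norm(b-a)); g=a+.05*d
go([g[0],g[1],.0125],down(th))
E
```

```text
[ 0.40438636 -0.38550033  0.032     ] [ 0.48785402 -0.36310115  0.032     ] 15.021825927433646 0.08642091305318893
t 34.55 p [ 0.4523 -0.3716  0.1117] yaw 16.62 zax [ 0.002 -0.004 -1.   ] q6 0.53 w 0.0854 gf 0.0 F [-0.2 -0.   0.3]
shift [0.   0.02 3.31] [ 0.05 -0.01  0.32]
```

```bash
python3 -m crank '[[1,0,0,0.7,0,0,0.2],[1,0,0,0.8,0,0,0.2],[1,0,0,0.8,0,0,0],[1,0,0,0.6,0,0,0],[1,0,0,0.38,0,0,0]]' 100 | sed -n '1,2p;4p'
python3 -m crank '[[0,0,0,0,0,0,0],[0,0,0,0,0,0,0],[0,0,0,0,0,0,0],[0,0,0,0,0,0,0],[0,0,0,0,0,0,0]]' 100
python3 -m crank '[[0,0,0,0,0,0,0],[0,0,0,-0.5,0,0,0],[0,0,0,-0.9,0,0,0],[0,0,0,-0.9,0,0,0],[0,0,-0.5,-0.9,0,0,0]]' | sed -n '1,2p;5p'
python3 -m crank '[[0,0,-0.8,-0.8,0,0,0],[0,0,-0.8,-0.5,0,0,0],[0,0,-0.8,0,0,0,0],[0,0,-0.8,0,0,0,0],[0,0,-0.4,0,0,0,0]]' | sed -n '1,2p'
python3 -m crank '[[0,0,0,0,0,0,-1],[0,0,0,0,0,0,-1],[0,0,0,0,0,0,-1],[0,0,0,0,0,0,-1],[0,0,0,0,0,0,-1]]' | sed -n '1,2p'
python3 -m crank '[[0,0,0,0,0,0,-1],[0,0,0,0,0,0,-1],[0,0,0,0,0,0,-1],[0,0,0,0,0,0,-1],[0,0,0,0,0,0,-1]]' | sed -n '1,2p'
python3 -m crank '[[0,0,0,0,0,0,-1],[0,0,0,0,0,0,-1],[0,0,0,0,0,0,-1],[0,0,0,0,0,0,-1],[0,0,0,0,0,0,-1]]' | sed -n '1,2p'
python3 -c "
from h import *
go([.536,-.16,.12],down(90))"
```

```text
t: 35.05
position: [0.4518, -0.3714, 0.0111]
wrist_force: [0.3, 0.8, 1.1]
t: 35.55
position: [0.453, -0.3724, 0.0138]
eef_rot: [0.992, 0.126, 0.001, 0.003]
wrist_force: [-0.8, -1.7, 3.3]
grip_width: 0.022
grip_force: 101.4
t: 36.05
position: [0.4481, -0.3576, 0.1098]
grip_width: 0.0217
t: 36.55
position: [0.4207, -0.2508, 0.1474]
t: 37.05
position: [0.4212, -0.2525, 0.1471]
t: 37.55
position: [0.4212, -0.2525, 0.1471]
t: 38.05
position: [0.4212, -0.2525, 0.1471]
t 38.05 p [ 0.4212 -0.2525  0.1471] yaw 89.71 zax [ 0.001 -0.004 -1.   ] q6 -0.61 w 0.0218 gf 100.8 F [-0.5  0.  -1.6]
shift [3.11 3.81 0.9 ] [ 0.01  0.04 -0.06]
```

```bash
python3 -m crank '[[0,0.4,0.5,0.2,0,0,0],[0,0.6,0.7,0.2,0,0,0],[0,0.6,0.7,0.2,0,0,0],[0,0.6,0.7,0.2,0,0,0],[0,0.6,0.7,0.1,0,0,0]]' | sed -n '1,2p'
python3 -m crank '[[0,0.3,0.5,0,0,0,0],[0,0,0,0,0,0,0],[0,0,0,0,0,0,0],[0,0,0,0,0,0,0],[0,0,0,0,0,0,0]]' | sed -n '1,2p'
python3 - <<'E'
from h import *
ob(); c=cap('top'); cs=cap('scene')
a=cv2.resize(c['color'][160:280,270:400],None,fx=3,fy=3); b=cv2.resize(cs['color'][150:270,260:380],None,fx=3,fy=3)
cv2.imwrite('pics/z8.png',np.hstack([a,b])[:,:,::-1])
E
```

```text
t: 38.55
position: [0.5216, -0.1687, 0.1192]
t: 39.05
position: [0.5356, -0.161, 0.1199]
t 39.05 p [ 0.5356 -0.161   0.1199] yaw 89.45 zax [ 0.001 -0.003 -1.   ] q6 -0.35 w 0.0214 gf 100.7 F [-1.1 -0.1 -2.1]
```

View pics/z8.png

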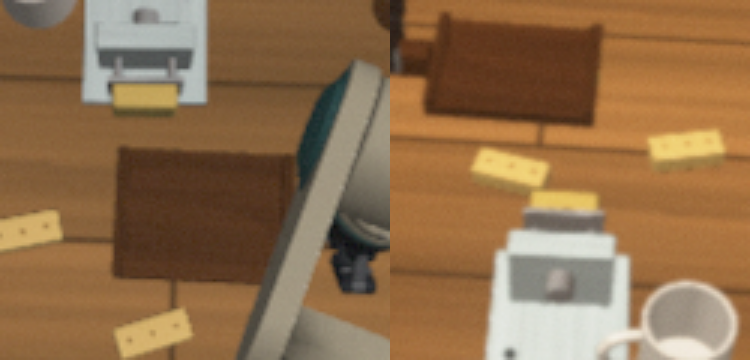

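The plate edge in the top crop runs (120,148) to (290,155), about 2° off square. I'll trim that, lower and press.

```bash
python3 -m crank '[[0,-0.1,0,0.5,0,0,-0.2],[0,0,0,0.5,0,0,-0.2],[0,0,0,0.5,0,0,0],[0,0,0,0.4,0,0,0],[0,0,0,0.2,0,0,0]]' | sed -n '1,2p'
python3 -m crank '[[0,0,0.4,0,0,0,0],[0,0,0.4,0,0,0,0],[0,0,0.4,0,0,0,0],[0,0,0.2,0,0,0,0],[0,0,0.1,0,0,0,0]]' | sed -n '1,2p;4p'
python3 -m crank '[[0,0,0.1,0,0,0,0],[0,0,0.1,0,0,0,0],[0,0,0.1,0,0,0,0],[0,0,0,0,0,0,0],[0,0,0,0,0,0,0]]' | sed -n '1,2p;4p'
python3 - <<'E'
from h import *
F=[]
for i in range(6): F.append(r.get_obs()['wrist_force']); c=cap('scene')
print(np.mean(F,0)); ob()
cv2.imwrite('pics/z9.png',cv2.resize(c['color'][150:250,260:380],None,fx=5,fy=5)[:,:,::-1])
E
```

```text
t: 39.65
position: [0.5352, -0.1631, 0.0543]
t: 40.15
position: [0.5815, -0.1623, 0.0565]
wrist_force: [-0.1, 0.3, -1.6]
t: 40.65
position: [0.59, -0.1622, 0.0567]
wrist_force: [-1.0, -0.4, -1.4]
[-0.78489464 -0.38562497 -1.59296342]
t 40.95 p [ 0.59   -0.1621  0.0568] yaw 91.51 zax [ 0.001 -0.003 -1.   ] q6 -0.35 w 0.0219 gf 100.7 F [-0.  -0.7 -2.6]
```

View pics/z9.png

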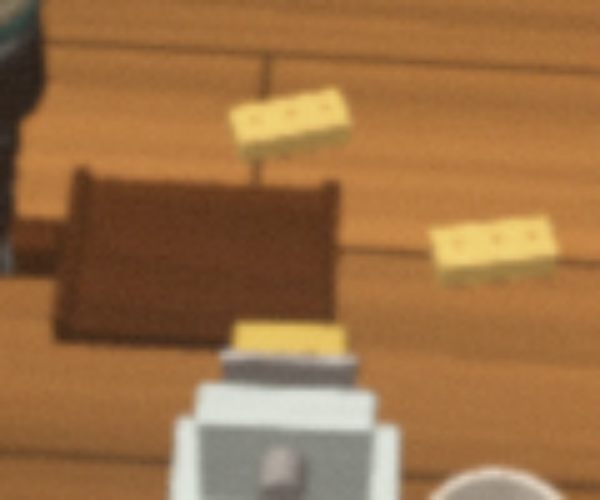

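It is pressed only about 3 mm, so I'll press 4 mm more and then stroke left and back.

```bash
python3 -m crank '[[0,0,0.07,0,0,0,0],[0,0,0.07,0,0,0,0],[0,0,0,0,0,0,0],[0,0,0,0,0,0,0],[0,0,0,0,0,0,0]]' | sed -n '1,2p;4p'
python3 -c "
from h import *
F=[]
for i in range(6): F.append(r.get_obs()['wrist_force']); cap('top')
print(np.mean(F,0))"
python3 -m crank '[[0,0.3,0,0,0,0,0],[0,0.3,0,0,0,0,0],[0,0.3,0,0,0,0,0],[0,0.3,0,0,0,0,0],[0,0.3,0,0,0,0,0]]' | sed -n '1,2p;4p'
python3 -m crank '[[0,0.3,0,0,0,0,0],[0,0.3,0,0,0,0,0],[0,0.3,0,0,0,0,0],[0,0.3,0,0,0,0,0],[0,0.3,0,0,0,0,0]]' | sed -n '1,2p;4p'
python3 -m crank '[[0,0.2,0,0,0,0,0],[0,0.1,0,0,0,0,0],[0,0,0,0,0,0,0],[0,0,0,0,0,0,0],[0,0,0,0,0,0,0]]' | sed -n '1,2p;4p'
python3 - <<'E'
from h import *
F=[]
for i in range(6): F.append(r.get_obs()['wrist_force']); c=cap('scene')
print(np.mean(F,0)); ob()
t=cap('top')
cv2.imwrite('pics/z10.png',np.hstack([cv2.resize(c['color'][150:250,260:380],None,fx=4,fy=4),cv2.resize(t['color'][160:260,250:330],None,fx=4,fy=4)])[:,:,::-1])
E
```

```text
t: 41.45
position: [0.5943, -0.162, 0.0567]
wrist_force: [-1.6, -0.4, -0.8]
[-2.09892816 -1.03428621 -1.43179858]
t: 42.25
position: [0.5931, -0.1159, 0.0566]
wrist_force: [-2.5, -1.0, -2.1]
t: 42.75
position: [0.5919, -0.0713, 0.0565]
wrist_force: [-1.3, -0.9, -2.1]
t: 43.25
position: [0.5917, -0.0631, 0.0564]
wrist_force: [-2.0, 0.6, -1.2]
[-1.21780356  0.56630818 -1.70620875]
t 43.55 p [ 0.5917 -0.0632  0.0564] yaw 91.5 zax [ 0.001 -0.003 -1.   ] q6 -0.19 w 0.0218 gf 100.7 F [-1.7  0.4 -1.6]
```

View pics/z10.png

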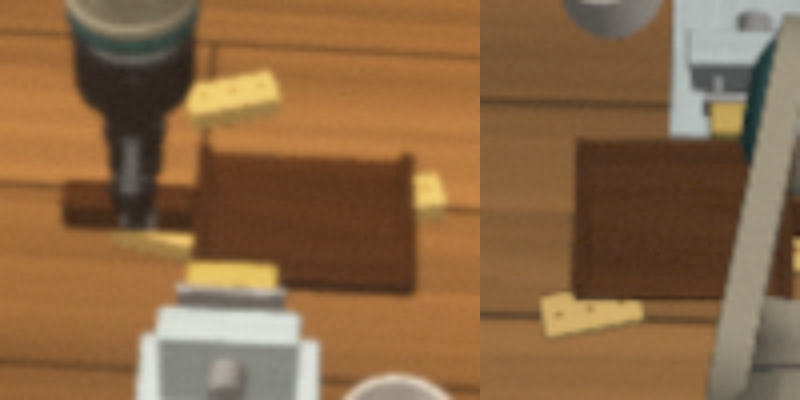

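Still pressed about 5 mm with the edge middle about 50 mm left of the wax. I'll stroke back, retreat and carry the paddle to the mat.

```bash
python3 -m crank '[[0,-0.3,0,0,0,0,0],[0,-0.3,0,0,0,0,0],[0,-0.3,0,0,0,0,0],[0,-0.3,0,0,0,0,0],[0,-0.3,0,0,0,0,0]]' | sed -n '1,2p;4p'
python3 -m crank '[[0,-0.3,0,0,0,0,0],[0,-0.3,0,0,0,0,0],[0,-0.3,0,0,0,0,0],[0,-0.3,0,0,0,0,0],[0,-0.3,0,0,0,0,0]]' | sed -n '1,2p;4p'
python3 -m crank '[[0,-0.2,0,0,0,0,0],[0,0,0,0,0,0,0],[0,0,-0.5,0,0,0,0],[0,0,-0.8,-0.2,0,0,0],[0,0,-0.8,-0.5,0,0,0]]' | sed -n '1,2p'
python3 -m crank '[[0,-0.5,-0.8,-0.8,0,0,0],[0,-0.6,-0.8,-0.8,0,0,0],[0,-0.6,-0.8,-0.8,0,0,0],[0,-0.6,-0.6,0,0,0,0],[0,-0.5,-0.4,0,0,0,0]]' | sed -n '1,2p'
python3 -m crank '[[0,0,0,0,0,0,1],[0,0,0,0,0,0,1],[0,0,0,0,0,0,1],[0,0,0,0,0,0,1],[0,0,0,0,0,0,1]]' | sed -n '1,2p'
python3 -m crank '[[0,0,0,0,0,0,1],[0,0,0,0,0,0,1],[0,0,0,0,0,0,1],[0,0,0,0,0,0,1],[0,0,0,0,0,0,1]]' | sed -n '1,2p'
python3 -m crank '[[0,0,0,0,0,0,1],[0,0,0,0,0,0,1],[0,0,0,0,0,0,1],[0,0,0,0,0,0,1],[0,0,0,0,0,0,1]]' | sed -n '1,2p'
python3 -c "
from h import *
go([.455,-.373,.06],down(15.5))"
```

```text
t: 44.1
position: [0.5929, -0.1091, 0.0566]
wrist_force: [-2.0, 1.4, -1.0]
t: 44.6
position: [0.5941, -0.1537, 0.0567]
wrist_force: [-1.8, 0.1, -2.2]
t: 45.1
position: [0.5301, -0.1601, 0.0765]
t: 45.6
position: [0.4312, -0.2482, 0.1515]
t: 46.1
position: [0.4318, -0.247, 0.1503]
t: 46.6
position: [0.4318, -0.247, 0.1502]
t: 47.1
position: [0.4318, -0.247, 0.1502]
t 47.1 p [ 0.4318 -0.247   0.1502] yaw 16.3 zax [ 0.002 -0.004 -1.   ] q6 0.69 w 0.0212 gf 100.6 F [ 0.2 -0.4 -1.4]
shift [-0.44  4.24  3.03] [ 0.05 -0.01  0.16]
```

```bash
python3 -m crank '[[0,-0.1,0.6,0,0,0,0],[0,-0.1,0.8,0,0,0,0],[0,-0.1,0.8,0.4,0,0,0],[0,-0.1,0.8,0.5,0,0,0],[0,0,0.8,0.5,0,0,0]]' | sed -n '1,2p'
python3 -m crank '[[0,0,0.4,0.5,0,0,0],[0,0,0,0.6,0,0,0],[0,0,0,0.6,0,0,0],[0,0,0,0.6,0,0,0],[0,0,0,0.4,0,0,0]]' | sed -n '1,2p'
python3 -c "
from h import *
go([.454,-.372,.015],down(16))"
```

```text
t: 47.6
position: [0.4528, -0.361, 0.1082]
t: 48.1
position: [0.4558, -0.3713, 0.026]
t 48.1 p [ 0.4558 -0.3713  0.026 ] yaw 16.51 zax [ 0.001 -0.003 -1.   ] q6 0.54 w 0.0212 gf 100.8 F [-0.  -0.3 -1.9]
shift [-0.06  0.01  0.37] [0.03 0.   0.1 ]
```

That press and placement were my last picture view; from here I check with masks and numbers only. Release, rise, then look again numerically.

```bash
cat > st.py <<'E'
from h import *
def paddle(ct):
    h=cv2.cvtColor(ct['color'],cv2.COLOR_RGB2HSV); m=cv2.inRange(h,(5,80,30),(25,255,110)); M=np.zeros_like(m); M[195:300,400:490]=m[195:300,400:490]
    cs,_=cv2.findContours(M,0,2); k=max(cs,key=cv2.contourArea); return cv2.minAreaRect(k)
def strays():
    ct,cs=cap('top'),cap('scene'); 
    f=lambda c:cv2.inRange(cv2.cvtColor(c['color'],cv2.COLOR_RGB2HSV),np.array((18,90,165)),np.array((30,200,255)))
    m=f(ct);
    cc,_=cv2.findContours(m,0,2); out=[]
    for k in cc:
        if cv2.contourArea(k)<60: continue
        rc=cv2.minAreaRect(k); w=np.array([onz(ct,*p,.022) for p in cv2.boxPoints(rc)])
        e=max([w[1]-w[0],w[2]-w[1]],key=np.linalg.norm);l=sorted([np.linalg.norm(w[0]-w[1]),np.linalg.norm(w[1]-w[2])])
        ce=w.mean(0); print('px',np.round(rc[0],0),'c',ce.round(3),'ang',round(np.rad2deg(np.arctan2(e[1],e[0]))%180,1),'lw',np.round(l,3))
E
python3 -m crank '[[0,0,0,0.2,0,0,0],[0,0,0,0.12,0,0,0],[0,0,0,0.05,0,0,0],[1,0,0,0,0,0,0],[1,0,0,0,0,0,0]]' 40 | sed -n '1,2p;4p'
python3 -m crank '[[1,0,0,0,0,0,0],[1,0,0,0,0,0,0],[1,0,0,-0.6,0,0,0],[1,0,0,-0.9,0,0,0],[1,0,0,-0.9,0,0,0]]' | sed -n '1,2p;5p'
python3 -m crank '[[1,0,0,-1,0,0,0],[1,0,-1,-0.6,0,0,-1],[1,0,-1,0,0,0,-1],[1,0,-0.8,0,0,0,-1],[1,0,-0.8,0,0,0,-1]]' | sed -n '1,2p'
python3 -m crank '[[1,0,0,0,0,0,-1],[1,0,0,0,0,0,-1],[1,0,0,0,0,0,-1],[1,0,0,0,0,0,-1],[1,0,0,0,0,0,-1]]' | sed -n '1,2p'
python3 -m crank '[[1,0,0,0,0,0,-1],[1,0,0,0,0,0,-1],[1,0,0,0,0,0,-1],[1,0,0,0,0,0,-1],[1,0,0,0,0,0,-1]]' | sed -n '1,2p'
python3 -m crank '[[1,0,0,0,0,0,-1],[1,0,0,0,0,0,-1],[1,0,0,0,0,0,-1],[1,0,0,0,0,0,-1],[1,0,0,0,0,0,-0.5]]' | sed -n '1,2p'
python3 - <<'E'
from st import *
strays(); go([.44,-.011,.09],down(108.7))
E
```

```text
t: 48.6
position: [0.4565, -0.3722, 0.0173]
wrist_force: [-0.2, -0.7, -0.3]
t: 49.1
position: [0.4556, -0.3713, 0.0889]
grip_width: 0.0853
t: 49.6
position: [0.4127, -0.2717, 0.1362]
t: 50.1
position: [0.413, -0.2727, 0.1361]
t: 50.6
position: [0.413, -0.2727, 0.1361]
t: 51.1
position: [0.413, -0.2727, 0.1361]
px [321. 271.] c [ 0.441 -0.011  0.022] ang 108.8 lw [0.029 0.069]
px [214. 247.] c [0.497 0.289 0.022] ang 4.6 lw [0.02  0.028]
px [277. 236.] c [0.531 0.112 0.022] ang 103.0 lw [0.028 0.07 ]
px [214. 232.] c [0.539 0.291 0.022] ang 4.5 lw [0.023 0.028]
px [337. 224.] c [ 0.571 -0.053  0.022] ang 76.4 lw [0.028 0.069]
px [206. 216.] c [0.585 0.316 0.022] ang 171.0 lw [0.022 0.029]
px [318. 192.] c [0.663 0.002 0.022] ang 91.5 lw [0.021 0.057]
px [220. 156.] c [0.763 0.29  0.022] ang 91.6 lw [0.061 0.062]
t 51.2 p [ 0.413  -0.2727  0.1361] yaw 109.03 zax [ 0.002 -0.004 -1.   ] q6 -0.99 w 0.0855 gf 0.0 F [ 0.1 -0.2  0.3]
shift [7.96 3.69 1.51] [0.   0.04 0.07]
```

```bash
python3 -m crank '[[1,0.9,0.4,0.1,0,0,0],[1,0.9,0.4,0.1,0,0,0],[1,0.9,0.4,0.2,0,0,0],[1,0.9,0.4,0.2,0,0,0],[1,0.9,0.4,0.2,0,0,0]]' 40 | sed -n '1,2p'
python3 -m crank '[[1,0.9,0.4,0.2,0,0,0],[1,0.9,0.4,0.2,0,0,0],[1,0.9,0.45,0.2,0,0,0],[1,0.76,0.44,0.1,0,0,0],[1,0,0,0,0,0,0]]' | sed -n '1,2p'
python3 - <<'E'
from st import *
go([.441,-.011,.004],down(108.8))
c=cap('wrist'); h=cv2.cvtColor(c['color'],cv2.COLOR_RGB2HSV); m=cv2.inRange(h,(16,60,150),(30,220,255))
k=max(cv2.findContours(m,0,2)[0],key=cv2.contourArea)
print(proj(c,[.441,-.011,.022]).round(1), np.round(cv2.minAreaRect(k),1) if 0 else cv2.minAreaRect(k))
E
```

```text
t: 51.7
position: [0.4258, -0.1245, 0.1114]
t: 52.2
position: [0.4399, -0.0087, 0.0897]
t 52.2 p [ 0.4399 -0.0087  0.0897] yaw 109.13 zax [ 0.001 -0.003 -1.   ] q6 -0.44 w 0.0854 gf 0.0 F [-0.3 -0.4 -0.1]
shift [-0.08  0.01  2.86] [-0.    0.03  0.07]
[319.5 218.9] ((511.70001220703125, 86.90000915527344), (51.22889709472656, 126.4911117553711), 18.434947967529297)
```

```bash
python3 -m crank '[[1,-0.08,0,0.8,0,0,0],[1,0,0,0.8,0,0,0],[1,0,0,0.7,0,0,0],[1,0,0,0.4,0,0,0],[1,0,0,0.16,0,0,0]]' 40 | sed -n '1,2p;4p'
python3 -m crank '[[0,0,0,0,0,0,0],[0,0,0,0,0,0,0],[0,0,0,0,0,0,0],[0,0,0,0,0,0,0],[0,0,0,0,0,0,0]]' 40 | sed -n '2p;4,6p'
python3 -m crank '[[0,0,0,-0.5,0,0,0],[0,0,0,-0.9,0,0,0],[0,0,0,-0.9,0,0,0],[0,0,0,-0.9,0,0,0],[0,0,0,-0.6,0,0,0]]' | sed -n '2p;4,6p'
python3 - <<'E'
from st import *
go([.495,.395,.12],down(100))
c=cap('wrist'); m=cv2.inRange(cv2.cvtColor(c['color'],cv2.COLOR_RGB2HSV),(16,60,150),(30,220,255))
for k in cv2.findContours(m,0,2)[0]:
    if cv2.contourArea(k)>300: print(cv2.minAreaRect(k))
E
```

```text
t: 52.75
position: [0.4402, -0.0142, 0.0033]
wrist_force: [-0.2, 1.0, 0.1]
position: [0.4415, -0.0136, 0.0051]
wrist_force: [0.1, -0.5, 5.2]
grip_width: 0.0289
grip_force: 41.3
position: [0.4411, -0.0132, 0.1203]
wrist_force: [0.5, -0.4, -0.9]
grip_width: 0.0293
grip_force: 40.6
t 53.75 p [ 0.4411 -0.0132  0.1203] yaw 109.02 zax [ 0.004 -0.003 -1.   ] q6 -0.44 w 0.0293 gf 40.6 F [ 0.5 -0.4 -0.9]
shift [12.28  6.13 -0.03] [0.03 0.05 1.8 ]
((604.9196166992188, 294.33868408203125), (32.4112548828125, 90.02519226074219), 38.904136657714844)
((443.29412841796875, 280.431884765625), (30.475675582885742, 72.82760620117188), 40.10091018676758)
((319.0, 264.0), (132.0, 68.0), 90.0)
((487.10906982421875, 81.89005279541016), (45.09418487548828, 109.4714584350586), 15.708637237548828)
```

```bash
python3 -m crank '[[0,0.88,0.44,0,0,0,0],[0,0.88,0.44,0,0,0,0],[0,0.88,0.44,0,0,0,0],[0,0.88,0.44,0,0,0,0],[0,0.88,0.44,0,0,0,0]]' | sed -n '2p'
python3 -m crank '[[0,0.88,0.44,0,0,0,0],[0,0.88,0.44,0,0,0,0],[0,0.88,0.44,0,0,0,0],[0,0.88,0.44,0,0,0,0],[0,0.88,0.44,0,0,0,0]]' | sed -n '2p'
python3 -m crank '[[0,0.88,0.44,0,0,0,0],[0,0.88,0.44,0,0,0,0],[0,0.88,0.44,0,0,0,0],[0,0.84,0.41,0,0,0,0.9],[0,0,0,0,0,0,0.9]]' | sed -n '2p;5p'
python3 -m crank '[[0,0,0,0.6,0,0,0],[0,0,0,0.8,0,0,0],[0,0,0,0.7,0,0,0],[0,0,0,0.4,0,0,0],[0,0,0,0,0,0,0]]' | sed -n '2p;5p'
python3 -m crank '[[0.6,0,0,0,0,0,0],[0.6,0,0,0,0,0,0],[0.6,0,0,0,0,0,0],[0.6,0,0,-0.7,0,0,0],[0.6,0,0,-0.9,0,0,0]]' | sed -n '2p;5p'
python3 -m crank '[[0.6,0,0,-0.8,0,0,0],[1,-1,-0.3,0,0,0,-0.2],[1,-1,-0.3,0,0,0,-0.2],[1,-1,-0.3,0,0,0,-0.2],[1,-1,-0.3,0,0,0,0]]' | sed -n '2p;5p'
python3 - <<'E'
from st import *
strays(); go([.531,.112,.09],down(103))
E
```

```text
position: [0.4597, 0.1343, 0.1169]
position: [0.4791, 0.2805, 0.1162]
position: [0.4937, 0.3978, 0.1152]
grip_width: 0.029
position: [0.4933, 0.3939, 0.0391]
grip_width: 0.0289
position: [0.4939, 0.3945, 0.0896]
grip_width: 0.0512
position: [0.4832, 0.2693, 0.1153]
grip_width: 0.0855
px [214. 232.] c [0.539 0.291 0.022] ang 4.5 lw [0.023 0.028]
px [262. 225.] c [0.564 0.158 0.022] ang 103.0 lw [0.029 0.069]
px [337. 224.] c [ 0.571 -0.053  0.022] ang 76.6 lw [0.028 0.069]
px [318. 192.] c [0.663 0.002 0.022] ang 91.5 lw [0.021 0.057]
px [220. 156.] c [0.762 0.291 0.022] ang 4.2 lw [0.059 0.061]
t 56.9 p [0.4836 0.2676 0.1153] yaw 102.83 zax [ 0.003 -0.004 -1.   ] q6 0.22 w 0.0853 gf 0.0 F [-0.5  0.9  0.9]
shift [-5.4   0.39  0.87] [ 0.02  0.05 -0.03]
```

Stray B has been knocked to (0.564,0.158) at the same angle, so I'll go there.

```bash
python3 -m crank '[[1,-0.8,0.35,0.1,0,0,0],[1,-0.8,0.35,0.2,0,0,0],[1,-0.8,0.35,0.2,0,0,0],[1,-0.8,0.35,0.2,0,0,0],[1,-0.8,0.35,0.2,0,0,0]]' 40 | sed -n '2p'
python3 -m crank '[[1,-0.16,0.04,0,0,0,0],[1,0,0,0,0,0,0],[1,0,0,0,0,0,0],[1,0,0,0,0,0,0],[1,0,0,0,0,0,0]]' | sed -n '2p'
python3 - <<'E'
from st import *
cs=cap('scene'); print('scene proj',proj(cs,[.564,.158,.022]))
m=cv2.inRange(cv2.cvtColor(cs['color'],cv2.COLOR_RGB2HSV),(18,90,165),(30,200,255))
for k in cv2.findContours(m,0,2)[0]:
    if cv2.contourArea(k)>60: print(np.round(cv2.minAreaRect(k)[0],1),end=' ')
c=cap('wrist'); m=cv2.inRange(cv2.cvtColor(c['color'],cv2.COLOR_RGB2HSV),(16,60,150),(30,220,255))
print('wrist proj',proj(c,[.564,.158,.022]))
for k in cv2.findContours(m,0,2)[0]:
    if cv2.contourArea(k)>300: print(cv2.minAreaRect(k), onz(c,*cv2.minAreaRect(k)[0],.018))
go([.564,.158,.004],down(103))
E
```

```text
position: [0.5624, 0.1649, 0.0883]
position: [0.5634, 0.1616, 0.0881]
scene proj [374.70093208 207.49791036]
[425.2 241.6] [374.3 207.7] [308.4 210.7] [427.1 209. ] [455.7 193.6] [418.4 185.1] [617.8  23.1] wrist proj [318.77573361 220.91351165]
((318.0, 213.0), (94.0, 42.0), 90.0) [0.56239091 0.16242702 0.018     ]
((402.0, 17.5), (35.0, 78.0), 90.0) [0.58362365 0.2974433  0.018     ]
((313.5, 20.0), (40.0, 69.0), 90.0) [0.53136252 0.28384405 0.018     ]
((225.5, 10.5), (21.0, 63.0), 90.0) [0.47835584 0.27666408 0.018     ]
t 58.0 p [0.5635 0.1613 0.088 ] yaw 103.06 zax [ 0.002 -0.003 -1.   ] q6 -0.01 w 0.0853 gf 0.0 F [-0.1 -0.3 -1. ]
shift [-0.1  -0.01  2.8 ] [0.01 0.04 0.01]
```

```bash
python3 -m crank '[[1,-0.05,0,0.8,0,0,0],[1,0,0,0.8,0,0,0],[1,0,0,0.7,0,0,0],[1,0,0,0.38,0,0,0],[1,0,0,0.12,0,0,0]]' 40 | sed -n '2p'
python3 -m crank '[[0,0,0,0,0,0,0],[0,0,0,0,0,0,0],[0,0,0,0,0,0,0],[0,0,0,0,0,0,0],[0,0,0,0,0,0,0]]' 40 | sed -n '2p;5,6p'
python3 -m crank '[[0,0,0,-0.6,0,0,0],[0,0,0,-0.9,0,0,0],[0,0,0,-0.9,0,0,0],[0,0,0,-0.9,0,0,0],[0,0.3,0,-0.6,0,0,0]]' | sed -n '2p;5,6p'
python3 -m crank '[[0,0.8,0.1,0,0,0,0],[0,0.8,0.1,0,0,0,0],[0,0.8,0.1,0,0,0,0],[0,0.8,0.1,0,0,0,0],[0,0.8,0.1,0,0,0,0]]' | sed -n '2p;5,6p'
python3 -m crank '[[0,0.8,0.1,0,0,0,0],[0,0.8,0.1,0,0,0,0],[0,0.8,0.1,0,0,0,0],[0,0.8,0.04,0,0,0,0],[0,0.4,0,0,0,0,0]]' | sed -n '2p;5,6p'
python3 -c "
from h import *
go([.537,.395,.042],down(100))"
```

```text
position: [0.5633, 0.159, 0.0025]
position: [0.5648, 0.1591, 0.0049]
grip_width: 0.0293
grip_force: 41.5
position: [0.5626, 0.1676, 0.1231]
grip_width: 0.029
grip_force: 41.1
position: [0.5492, 0.2893, 0.1202]
grip_width: 0.0291
grip_force: 41.1
position: [0.5344, 0.3976, 0.1196]
grip_width: 0.0286
grip_force: 41.1
t 60.5 p [0.5344 0.3976 0.1196] yaw 103.1 zax [ 0.001 -0.003 -1.   ] q6 0.36 w 0.0286 gf 41.1 F [-0.4  0.8 -1.7]
shift [-0.09  0.07  2.59] [0.   0.04 0.62]
```

Lower, release and retreat, then head for stray C.

```bash
python3 -m crank '[[0,-0.1,0.07,0.6,0,0,0.6],[0,0,0,0.8,0,0,0],[0,0,0,0.7,0,0,0],[0,0,0,0.4,0,0,0],[0,0,0,0,0,0,0]]' | sed -n '2p;5p'
python3 -m crank '[[0.6,0,0,0,0,0,0],[0.6,0,0,0,0,0,0],[0.6,0,0,0,0,0,0],[0.6,0,0,-0.7,0,0,0],[0.6,0,0,-0.9,0,0,0]]' | sed -n '2p;5p'
python3 -m crank '[[0.6,0,0,-0.8,0,0,0],[1,-1,0,0,0,0,0],[1,-1,0,0,0,0,0],[1,-1,0,0,0,0,0],[1,-1,0,0,0,0,0]]' | sed -n '2p'
python3 -m crank '[[1,-1,0,0,0,0,0.5],[1,-1,0,0,0,0,1],[1,-1,0,0,0,0,1],[1,-1,0,0,0,0,1],[1,-1,0,0,0,0,1]]' | sed -n '2p'
python3 - <<'E'
from st import *
strays(); go([.571,-.053,.088],down(76.6))
E
```

```text
position: [0.537, 0.3922, 0.0427]
grip_width: 0.0291
position: [0.5372, 0.393, 0.0926]
grip_width: 0.0512
position: [0.559, 0.2743, 0.1184]
position: [0.5642, 0.1251, 0.1188]
px [174. 247.] c [0.494 0.398 0.022] ang 99.2 lw [0.028 0.07 ]
px [177. 230.] c [0.541 0.394 0.022] ang 100.7 lw [0.028 0.07 ]
px [337. 224.] c [ 0.571 -0.053  0.022] ang 76.6 lw [0.028 0.069]
px [206. 216.] c [0.585 0.317 0.022] ang 171.0 lw [0.022 0.029]
px [318. 192.] c [0.663 0.002 0.022] ang 91.5 lw [0.021 0.057]
px [220. 156.] c [0.763 0.29  0.022] ang 91.6 lw [0.061 0.062]
t 62.6 p [0.5642 0.1233 0.1189] yaw 77.2 zax [ 0.003 -0.004 -1.   ] q6 0.38 w 0.0851 gf 0.0 F [ 0.2  0.5 -0. ]
shift [-5.68  1.52  1.05] [0.04 0.04 0.12]
```

```bash
python3 -m crank '[[0.75,-0.8,0.2,0.1,0,0,0.1],[0.75,-0.8,0.2,0.1,0,0,0],[0.75,-0.8,0.2,0.2,0,0,0],[0.75,-0.8,0.2,0.2,0,0,0],[0.75,-0.8,0.2,0.2,0,0,0]]' 40 | sed -n '2p'
python3 -m crank '[[0.75,-0.8,0.2,0.1,0,0,0],[0.75,-0.8,0.2,0.1,0,0,0],[0.75,-0.08,0.12,0,0,0,0],[0.75,0,0,0,0,0,0],[0.75,0,0,0,0,0,0]]' | sed -n '2p'
python3 - <<'E'
from st import *
c=cap('wrist'); m=cv2.inRange(cv2.cvtColor(c['color'],cv2.COLOR_RGB2HSV),(16,60,150),(30,220,255))
print('wrist proj',proj(c,[.571,-.053,.022]))
for k in cv2.findContours(m,0,2)[0]:
    if cv2.contourArea(k)>300: print(cv2.minAreaRect(k), onz(c,*cv2.minAreaRect(k)[0],.018))
go([.571,-.053,.004],down(76.6))
E
```

```text
position: [0.5669, 0.0024, 0.0949]
position: [0.5707, -0.0489, 0.0889]
wrist proj [320.52921342 220.98362855]
((320.0, 213.5), (93.0, 42.0), 90.0) [ 0.5716182  -0.04866341  0.018     ]
((453.4267883300781, 117.84146881103516), (123.46245574951172, 49.69419479370117), 83.6598129272461) [ 0.6741685  -0.00210678  0.018     ]
t 63.65 p [ 0.5706 -0.0488  0.0888] yaw 77.1 zax [ 0.002 -0.003 -1.   ] q6 0.08 w 0.0642 gf 0.0 F [0.2 0.3 0.2]
shift [-0.13  0.04  2.83] [0.03 0.03 0.1 ]
```

```bash
python3 -m crank '[[0.75,-0.07,0.02,0.8,0,0,0],[0.75,0,0,0.8,0,0,0],[0.75,0,0,0.7,0,0,0],[0.75,0,0,0.4,0,0,0],[0.75,0,0,0.13,0,0,0]]' 40 | sed -n '2p'
python3 -m crank '[[0,0,0,0,0,0,0],[0,0,0,0,0,0,0],[0,0,0,0,0,0,0],[0,0,0,0,0,0,0],[0,0,0,0,0,0,0]]' 40 | sed -n '2p;5,6p'
python3 -m crank '[[0,0,0,-0.6,0,0,0],[0,0,0,-0.9,0,0,0],[0,0,0,-0.9,0,0,0],[0,0,0,-0.9,0,0,0],[0,0,0,-0.7,0,0,0]]' | sed -n '2p;5,6p'
python3 -m crank '[[0,0.6,-0.1,0,0,0,0],[0,0.8,-0.2,0,0,0,0],[0,0.9,-0.2,0,0,0,0],[0,0.9,-0.2,0,0,0,0],[0,0.9,-0.2,0,0,0,0]]' | sed -n '2p;5,6p'
python3 -m crank '[[0,0.9,-0.2,0,0,0,0],[0,0.9,-0.2,0,0,0,0],[0,0.9,-0.2,0,0,0,0],[0,0.9,-0.2,0,0,0,0],[0,0.9,-0.2,0,0,0,0]]' | sed -n '2p;5,6p'
python3 -m crank '[[0,0.9,-0.2,0,0,0,0],[0,0.9,-0.2,0,0,0,0],[0,0.9,-0.2,0,0,0,0],[0,0.9,-0.2,0,0,0,0],[0,0.9,-0.2,0,0,0,0]]' | sed -n '2p;5,6p'
python3 -m crank '[[0,0.9,-0.2,0,0,0,0],[0,0,0,0,0,0,-1],[0,0,0,0,0,0,-1],[0,0,0,0,0,0,-1],[0,0,0,0,0,0,-1]]' | sed -n '2p;5,6p'
python3 -c "
from h import *
go([.585,.397,.044],down(100))"
```

```text
position: [0.5699, -0.0517, 0.0023]
position: [0.5715, -0.0526, 0.0051]
grip_width: 0.0291
grip_force: 41.2
position: [0.5706, -0.0522, 0.1255]
grip_width: 0.0291
grip_force: 40.5
position: [0.5715, 0.0748, 0.1231]
grip_width: 0.0295
grip_force: 40.6
position: [0.5726, 0.2131, 0.1226]
grip_width: 0.0285
grip_force: 40.6
position: [0.5737, 0.3514, 0.1221]
grip_width: 0.0293
grip_force: 40.6
position: [0.574, 0.378, 0.1218]
grip_width: 0.029
grip_force: 40.5
t 67.15 p [0.574  0.378  0.1218] yaw 97.22 zax [ 0.001 -0.004 -1.   ] q6 0.4 w 0.029 gf 40.5 F [ 0.5  0.1 -0.6]
shift [0.59 0.44 2.59] [ 0.    0.04 -0.56]
```

```bash
python3 -m crank '[[0,0.59,0.44,0.2,0,0,-0.5],[0,0,0,0.8,0,0,0],[0,0,0,0.8,0,0,0],[0,0,0,0.6,0,0,0],[0,0,0,0.2,0,0,0]]' | sed -n '2p;5p'
python3 -m crank '[[0.6,0,0,0,0,0,0],[0.6,0,0,0,0,0,0],[0.6,0,0,0,0,0,0],[0.6,0,0,-0.7,0,0,0],[0.6,0,0,-0.9,0,0,0]]' | sed -n '2p;5p'
python3 -m crank '[[0.6,0,0,-0.9,0,0,0],[1,0,-1,-0.5,0,0,0],[1,0,-1,0,0,0,0],[1,-0.5,-1,0,0,0,0],[1,-1,-1,0,0,0,0]]' | sed -n '2p'
python3 -m crank '[[1,-1,-0.5,0,0,0,0],[1,-1,0,0,0,0,0],[1,-1,0,0,0,0,0],[1,-1,0,0,0,0,0],[1,-1,0,0,0,0,0]]' | sed -n '2p'
python3 -m crank '[[1,-1,0,0,0,0,0],[1,-1,0,0,0,0,0],[1,-1,0,0,0,0,0],[1,0,0,0,0,0,0],[1,0,0,0,0,0,0]]' | sed -n '2p'
python3 - <<'E'
from st import *
strays(); ct,cs=cap('top'),cap('scene')
f=lambda c:[np.round(cv2.minAreaRect(k)[0],1) for k in cv2.findContours(cv2.inRange(cv2.cvtColor(c['color'],cv2.COLOR_RGB2HSV),(18,80,150),(30,210,255)),0,2)[0] if cv2.contourArea(k)>40]
print('scene',f(cs))
for p in [(214,247),(214,232),(206,216)]: print('standing top',onz(ct,*p,.074).round(3))
h=cv2.cvtColor(ct['color'],cv2.COLOR_RGB2HSV); m=cv2.inRange(h,(5,80,20),(25,255,115)); M=np.zeros_like(m); M[195:300,400:490]=m[195:300,400:490]
k=max(cv2.findContours(M,0,2)[0],key=cv2.contourArea); 
w=np.array([onz(ct,*p[0],.022)[:2] for p in k]); a=np.deg2rad(13.6)
d=(w-[.518,-.362])@np.array([[np.cos(a),-np.sin(a)],[np.sin(a),np.cos(a)]]); print('paddle extent in mat frame',d.min(0),d.max(0))
for n,c in [('top',ct),('scene',cs)]: print(n,[proj(c,[x,y,.075]).round() for x,y in [(.49,.29),(.54,.29)]])
E
```

```text
position: [0.584, 0.3961, 0.041]
grip_width: 0.0287
position: [0.5847, 0.3968, 0.092]
grip_width: 0.0512
position: [0.473, 0.3338, 0.1355]
position: [0.4847, 0.1816, 0.1362]
position: [0.4994, 0.0937, 0.1361]
px [214. 247.] c [0.497 0.289 0.022] ang 4.6 lw [0.02  0.028]
px [174. 247.] c [0.494 0.398 0.022] ang 99.8 lw [0.028 0.07 ]
px [214. 232.] c [0.54  0.29  0.022] ang 176.6 lw [0.022 0.029]
px [177. 230.] c [0.541 0.394 0.022] ang 100.7 lw [0.028 0.07 ]
px [206. 216.] c [0.585 0.316 0.022] ang 171.0 lw [0.022 0.029]
px [178. 214.] c [0.587 0.398 0.022] ang 102.7 lw [0.028 0.071]
px [318. 192.] c [0.663 0.002 0.022] ang 91.5 lw [0.021 0.057]
px [220. 156.] c [0.763 0.29  0.022] ang 91.6 lw [0.061 0.062]
scene [array([425. , 241.5]), array([318., 216.]), array([458.5, 206.3]), array([424.8, 197.6]), array([615.8,  26.7])]
standing top [0.493 0.273 0.074]
standing top [0.533 0.276 0.074]
standing top [0.576 0.301 0.074]
paddle extent in mat frame [-0.11673119 -0.04936327] [0.12502745 0.06998589]
top [array([207., 248.]), array([209., 229.])]
scene [array([423., 178.]), array([425., 191.])]
```

All six biscuits are in the tin and there is no biscuit colour anywhere else. The paddle's middle is about 10 mm from the mat's middle, and the arm is clear.

```bash
python3 -c "
from h import *
ob(); print(r.finish_job())"
```

```text
t 69.85 p [0.499  0.0948 0.1353] yaw 99.59 zax [ 0.002 -0.003 -1.   ] q6 -0.05 w 0.0852 gf 0.0 F [-0.4 -0.3 -0.2]
the job is handed in; nothing more can be done
None
```

I handed the job in at about 70 s; no verdict came back. All six biscuits I could find (three served, three strays) are in the tin, the three served ones standing on end. Both paddle edges were rubbed there and back on the wax, and the paddle lies on the mat about 10 mm off its middle. One slip: a turn before the first grasp ran from a shell loop (five calls) rather than typed rows.

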